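# Set up a weld fixture: plate on its pins, collars locked, tube stubs nested

### The job

Get the welding fixture ready for the next batch: put the flat-bar offcut that was left on the fixture base into the grey bin, then lower the fixture plate by its handle onto the round and the diamond pin until it sits flush on the base, and then swing both lock collars round to their locked marks. Once the plate is locked, lay every square tube stub in a nest of its own on the plate, fully down between the rails. Leave the hammer, the spanner and the aluminium sleeve where they lie.

Things in the scene. Friction and masses are not known exactly. Their poses are not given: they have to be found in the camera images.
- base: grey steel fixture base fixed to the table, 140 (x) by 300 (y) by 20 mm high; origin at the centre of its underside. On its top, at x = 0, stand the round pin (y = +65 mm) and the diamond pin (y = -65 mm), both 16 mm across x, 22 mm tall: 12 mm straight, then a nose tapering to 7 mm. Lock collars at y = +126 and -126 mm
- seat (a point): point on the base's top face midway between the two pins, 20 mm above the table; axes as the base's. The plate's origin comes here when it is seated
- plate: aluminium fixture plate, 180 (x) by 200 (y) by 8 mm, 0.8 kg, on the table at the robot's left; origin at the centre of its underside. 17.5 mm through holes at x = 0, y = +65 and -65 mm; fits either way round. Dark bar handle on top along y, 14 mm wide (x), 110 mm long, 36 to 50 mm above the underside, posts at y = +42 and -42 mm. Rails 5 mm wide, 10 mm high, form four nests
- nest1 (a point): nest on the plate: the point where the stub's centre is when it lies fully down (20 mm above the plate's top face); axes as the plate's, the stub's length goes along y; this one at plate x = -58, y = 50 mm. Between the rails there are 47 mm across x and 88 mm along y
- nest2 (a point): nest on the plate: the point where the stub's centre is when it lies fully down (20 mm above the plate's top face); axes as the plate's, the stub's length goes along y; this one at plate x = -58, y = -50 mm. Between the rails there are 47 mm across x and 88 mm along y
- nest3 (a point): nest on the plate: the point where the stub's centre is when it lies fully down (20 mm above the plate's top face); axes as the plate's, the stub's length goes along y; this one at plate x = 58, y = 50 mm. Between the rails there are 47 mm across x and 88 mm along y
- nest4 (a point): nest on the plate: the point where the stub's centre is when it lies fully down (20 mm above the plate's top face); axes as the plate's, the stub's length goes along y; this one at plate x = 58, y = -50 mm. Between the rails there are 47 mm across x and 88 mm along y
- collar_left (a joint): captive lock collar at the base's +y end, turning on an upright post, clockwise from above to lock. 0 = open (knob to the base's -x, clamp finger to +x, clear of the plate); 1.57 = locked (lever outward over the white mark, finger 2 mm above the seated plate's edge); stop at 1.60. Starts at 0 to 0.25, stays where left, takes about 3 N at the knob
- collar_right (a joint): the same at the base's -y end, mirrored: 0 = open (knob towards the base's -x), 1.57 = locked (lever over the white mark, pointing outward to -y). It locks anticlockwise seen from above
- knob_left (a point): middle of the upright black round knob on the left collar's lever, 17 mm thick; 64 mm above the table, the knob's top 20 mm higher; 45 mm from the collar's turning axis
- knob_right (a point): the same on the right collar
- hub_left (a point): point on the left collar's turning axis, at the height of the knob's middle (64 mm above the table)
- hub_right (a point): the same on the right collar's turning axis
- offcut: flat-bar offcut, solid bare steel, 75 mm (x) by 30 mm (y) by 16 mm high, 0.25 kg; it starts lying on the base between the pins; origin at the centre of its underside
- bin: grey open bin fixed to the table, 120 mm (x) by 170 mm (y) by 75 mm high, walls 4 mm with an 8 mm rim outside; origin at the centre of its underside
- tube1: square steel tube stub, 40 x 40 mm in section, 80 mm long, 4 mm wall, about 0.3 kg, lying on the table on one of its four equal faces; origin at its very centre (20 mm above what it lies on), x along its length. Three or four of the stubs are there; an absent one reads None from the start
- tube2: square steel tube stub, 40 x 40 mm in section, 80 mm long, 4 mm wall, about 0.3 kg, lying on the table on one of its four equal faces; origin at its very centre (20 mm above what it lies on), x along its length. Three or four of the stubs are there; an absent one reads None from the start
- tube3: square steel tube stub, 40 x 40 mm in section, 80 mm long, 4 mm wall, about 0.3 kg, lying on the table on one of its four equal faces; origin at its very centre (20 mm above what it lies on), x along its length. Three or four of the stubs are there; an absent one reads None from the start
- tube4: square steel tube stub, 40 x 40 mm in section, 80 mm long, 4 mm wall, about 0.3 kg, lying on the table on one of its four equal faces; origin at its very centre (20 mm above what it lies on), x along its length. Three or four of the stubs are there; an absent one reads None from the start
- hammer: bystander: hammer lying beyond the fixture, to be left alone
- spanner: bystander: spanner lying at the far left, to be left alone
- sleeve: bystander: aluminium tube sleeve, 76 mm across and 55 mm high, standing beyond the fixture, to be left alone
Things that resemble listed ones, but are neither listed nor needed, are in the scene too. Several things have the shape of the offcut; the one meant has the colours described above. What is shaped like the tube2 but yellow is not meant.

How it is judged:
By the outcome, as a careful person would: the job done as asked, in the order asked, and still so for the second after the job is handed in, with the robot touching nothing.
Of tube1, tube2, tube3, tube4 only 3 to 4 are there at a start; the rules pass over those that are not, and their reading is None.
At some moment in a run one of tube1, tube2, tube3, tube4 may be knocked a few centimetres aside while the robot is not near it.
Once in a run the grip may slacken for a moment while it holds something.
It also fails if it takes over 208 s, if anything falls off the work surface, if the arm or the gripper's body presses on something with over 40 N, if the wrist force passes 120 N, or if a joint passes its speed limit or range.

### The arm

A 6-joint arm with a two-finger parallel gripper is mounted at the origin on the work surface. World frame = base frame: x ahead of the robot, y to its left, z up, the work surface at z = 0. Lengths are in m, angles in rad, forces in N, time in s.
With the tool pointing down it reaches from about 0.3 to 0.775 m from the base axis. Payload 14.6 kg.
Tool frame: the origin (TCP) lies on the centre line of the jaws, within the pads' length; the fingertips stand 25 mm ahead of it and the grasp point (between the pads) lies 6 mm ahead of it (ctrl.tip_reach is the distance from the TCP to the fingertips, in m); z points along the fingers, y is the line along which they close (so a half turn about z gives the same grasp; the last joint's range is limited). The gripper opens to 94 mm and grips with 3 to 60 N. Pads are 16 mm wide; open, the fingers measure 119 mm over their backs; the gripper's body (75 mm by 177 mm) begins 78 mm behind the grasp point.
Start: joints at [-1.398, 0.3, 1.521, -0, 1.321, -0.067], TCP at [0.131, -0.534, 0.23] pointing down, gripper open.
Joint ranges: [-3.03, 3.03], [-0.79, 2.21], [0.23, 2.52], [-1.04, 4.18], [0, 3.07], [-2.55, 2.55]. Speed limits (rad/s): [2.22, 2.22, 2.57, 3.14, 3.14, 3.14].

### API

Orientations are given as [roll, pitch, yaw] about the fixed x, y, z axes, in that order (R = Rz(yaw) Ry(pitch) Rx(roll)).
In Python, from station import ctrl gives the robot as it stands. The module is installed in compiled form; this text tells all that it offers.
- The arm moves only by the tool apply_moves, never from a script. Its argument "deltas" is a list of rows, each a list of 7 numbers: the closure in counts, from 0 (fully open) to 255 (shut), then the shift along the world's x, y, z in cm, then the turn, a rotation vector about the world's x, y, z in rad. In form: [[jaw, tx, ty, tz, ax, ay, az], ...]. A call has 1 to 10 rows; each row shifts and turns the commanded pose from where the row before left it; what a row does not reach is not made up. A row lasts 1/10 s, in which the tool goes at most 50 mm and 8.59 degrees, less where a joint would pass 70% of its speed; a pose out of reach is approached as far as the arm can. A call with a gripper value outside its range is refused whole. The fingers move at their own pace and stop on an object; "grip_force" is the grip in N (left out, the last holds). Time passes only in rows, so rows that do not move let the fingers close. It gives the time, the measured TCP pose, the force, the opening and the grip force at its end, in the units of the state.
- ctrl.get_obs(): the state, without advancing time (a new reading comes with each control period).
- ctrl.camera(name): name is "side" or "top" or "wrist"; returns a dict with "img" (384x512x3 uint8, red, green, blue), "K" (3x3 intrinsics, pixels), "pose" (4x4, takes a point from camera to world coordinates); the wrist camera has in their place "hand_eye" (4x4, takes a point from camera to tool coordinates, whose origin is the TCP and whose axes are the flange's). Camera axes: x right, y up, looking along -z (the intrinsics and any distortion apply to the point x, -y, -z); pixel columns grow to the right and rows downward; lengths in m; the calibration is good to about 2 mm. A picture is of the moment at which its call begins: read the wrist's pose just before it. There is no depth.
- ctrl.hand_in(): hands the job in; it is judged then, once.
The state is a dict: "time_s": time; "qpos": joint angles; "joint_vel": joint speeds; "tau": joint torques, N m; "ee_pos": TCP position; "eef_rot": TCP orientation; "force": force on the tool from outside, world axes, zero at the start; "moment": the same for the moment, N m; "grip_width": finger opening in m; "grip_force": force on a finger pad.
Only numpy, scipy, OpenCV 4.12 (cv2) and the standard library are available. Lean on these libraries where they do the work, as an engineer would, in place of code of your own. Each camera call takes 0.05 s, during which the arm holds its last target. There are 200 camera calls.

## Working session

There is one attempt and no reset: what is moved stays moved. The work goes in short steps, Python scripts to look and compute and a tool call to move; the robot and the scene stay as the last step left them, time stands still between calls to the robot, and variables do not carry over. Pictures are saved under pics/ and viewed, at most 14 in all, crops included, and the job is handed in when it is done.

Besides the shell and the picture viewer there is one more tool, called after "Call:" as name(argument=value, ...) on one line, values as JSON. apply_moves: Moves the arm, as the interface text tells. Its arguments: {"type":"object","properties":{"deltas":{"type":"array"},"grip_force":{"type":"number"}},"required":["deltas"]}

```bash
mkdir -p pics
python3 - <<'E'
from station import ctrl
import cv2,numpy as np,pickle
o=ctrl.get_obs();print(o)
for n in("top","side"):
    c=ctrl.camera(n);pickle.dump(c,open(n+".pkl","wb"));print(n,c["K"],c["pose"],[k for k in c])
    cv2.imwrite(f"pics/{n}0.png",cv2.resize(c["img"][:,:,::-1],(800,600),interpolation=cv2.INTER_CUBIC))
c=ctrl.camera("wrist");print(c["K"],c["hand_eye"],c.keys())
E
```

```text
{'time_s': 0.0, 'qpos': array([-1.39761192e+00,  3.00470091e-01,  1.52159977e+00,  4.59932385e-05,
        1.32072988e+00, -6.66020476e-02]), 'joint_vel': array([ 7.65218752e-05, -1.52614513e-03,  1.92799444e-03,  1.55873406e-04,
       -1.53644307e-03, -1.84671035e-03]), 'tau': array([ 6.48979003e-04, -5.31810272e+01, -3.52744639e+01,  7.08483020e-02,
        2.43745081e-02, -1.17945287e-04]), 'ee_pos': array([ 0.1305862 , -0.53401708,  0.22987897]), 'eef_rot': array([-3.14039122e+00, -1.24784654e-04,  2.39774966e-01]), 'force': array([0.06455134, 0.15935849, 0.45695977]), 'moment': array([-0.00741065,  0.02634857,  0.00856003]), 'grip_force': 0.0, 'grip_width': 0.09382080912100721}
top [[383.31185749   0.         258.42614996]
 [  0.         383.31185749 188.3239219 ]
 [  0.           0.           1.        ]] [[-0.02615178  0.98619227 -0.16352639  0.36561636]
 [-0.99963312 -0.0269526  -0.00268006  0.03594983]
 [-0.00705052  0.16339631  0.98653532  1.11028069]
 [ 0.          0.          0.          1.        ]] ['img', 'K', 'pose']
side [[412.57062012   0.         259.20527946]
 [  0.         412.57062012 194.30498117]
 [  0.           0.           1.        ]] [[-0.89757153  0.23396675 -0.37366417  0.06101792]
 [-0.44054565 -0.5084356   0.73987348  0.93424497]
 [-0.01687837  0.8287055   0.55943035  0.74203676]
 [ 0.          0.          0.          1.        ]] ['img', 'K', 'pose']
[[292.90231156   0.         253.98411973]
 [  0.         292.90231156 187.88885752]
 [  0.           0.           1.        ]] [[ 1.32967419e-04  9.72787532e-01  2.31698943e-01  6.61934282e-02]
 [ 9.99999991e-01 -1.33136222e-04 -1.49079720e-05  7.19257050e-05]
 [ 1.63452327e-05  2.31698943e-01 -9.72787541e-01 -1.54665071e-01]
 [ 0.00000000e+00  0.00000000e+00  0.00000000e+00  1.00000000e+00]] dict_keys(['img', 'K', 'hand_eye'])
```

View pics/top0.png

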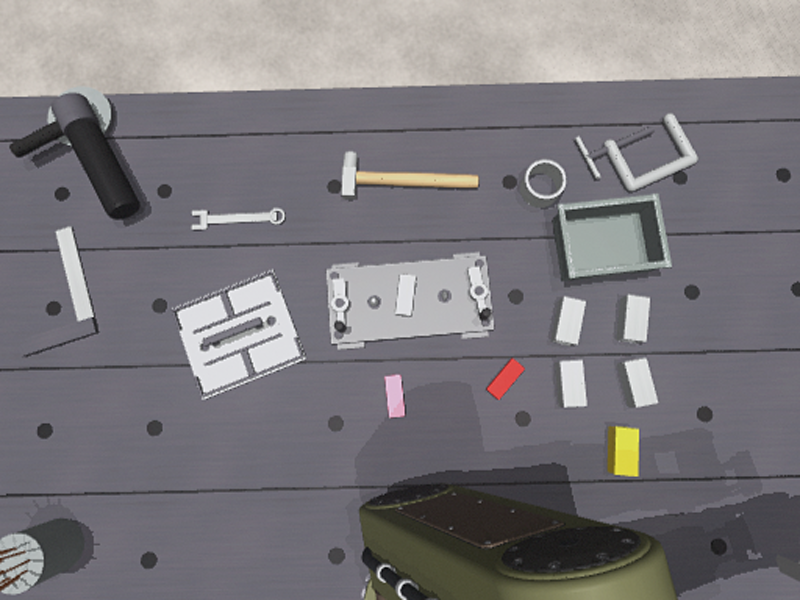

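View pics/side0.png

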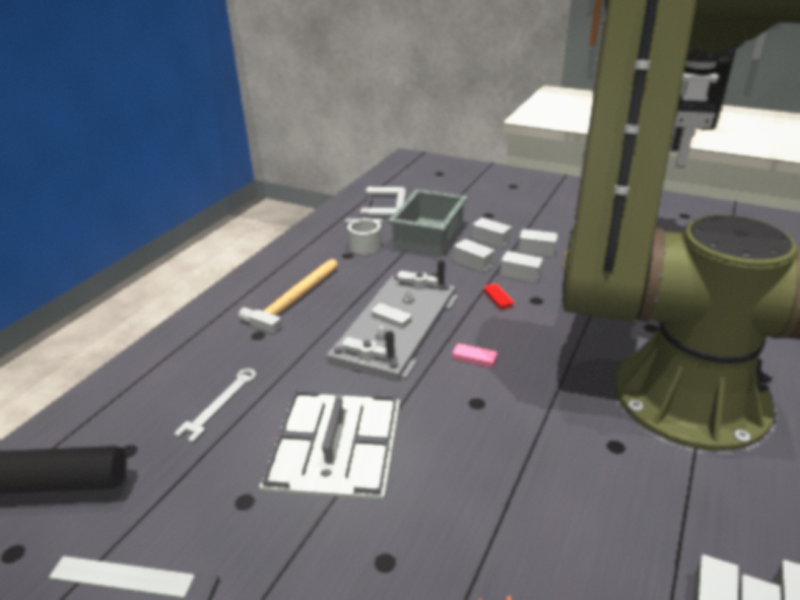

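The top view shows these offcut-shaped things: bare steel on the base (405,295), red (505,378) and pink (394,396). I choose the steel one on the base. The stub-shaped things are four white-grey ones at (571,320), (636,317), (573,384) and (641,383), plus a yellow one at (625,451) that isn't wanted. The plate is at (240,333), the base at (410,300) and the bin at (612,238).

```bash
cat > h.py <<'E'
import numpy as np,cv2,pickle
from scipy.spatial.transform import Rotation as R
from scipy.optimize import least_squares
def pose(c,o=None):
    if "pose" in c: return c["pose"]
    T=np.eye(4);T[:3,:3]=R.from_euler("xyz",o["eef_rot"]).as_matrix();T[:3,3]=o["ee_pos"]
    return T@c["hand_eye"]
def ray(c,T,uv,z):
    "pixels -> world points at height z"
    uv=np.atleast_2d(uv).astype(float);K=c["K"]
    d=np.c_[(uv[:,0]-K[0,2])/K[0,0],-(uv[:,1]-K[1,2])/K[1,1],-np.ones(len(uv))]@T[:3,:3].T
    return T[:3,3]+d*((z-T[2,3])/d[:,2])[:,None]
def proj(c,T,P):
    p=(np.atleast_2d(P)-T[:3,3])@T[:3,:3];K=c["K"]
    return np.c_[K[0,0]*p[:,0]/-p[:,2]+K[0,2],-K[1,1]*p[:,1]/-p[:,2]+K[1,2]]
def snap(name):
    from station import ctrl
    o=ctrl.get_obs();c=ctrl.camera(name);return c,pose(c,o),o
def save(c,fn,x0,y0,x1,y1,s):
    cv2.imwrite(fn,cv2.resize(c["img"][y0:y1,x0:x1,::-1],None,fx=s,fy=s,interpolation=cv2.INTER_CUBIC))
E
python3 - <<'E'
from h import *
c=pickle.load(open("top.pkl","rb"));s=c["img"]
a=cv2.resize(s[160:260,105:325],None,fx=3.6,fy=3.0,interpolation=cv2.INTER_CUBIC)
b=cv2.resize(s[120:270,325:435],None,fx=3.6,fy=2.0,interpolation=cv2.INTER_CUBIC)
a=cv2.resize(s[165:260,105:325],None,fx=3.6,fy=3.6,interpolation=cv2.INTER_CUBIC)
cv2.imwrite("pics/a.png",a[:,:,::-1]) # px = 105+u/3.6, 165+v/3.6
T=c["pose"]
v=lambda l:np.array(l)*.64
print("tubes",ray(c,T,v([[571,320],[636,317],[573,384],[641,383]]),.04))
print("bin",ray(c,T,v([[559,206],[658,196],[669,265],[567,278]]),.075))
E
```

```text
tubes [[ 0.4879995  -0.2599591   0.04      ]
 [ 0.4902656  -0.37676064  0.04      ]
 [ 0.37445457 -0.25533582  0.04      ]
 [ 0.37305333 -0.37508078  0.04      ]]
bin [[ 0.68992877 -0.24356088  0.075     ]
 [ 0.70351368 -0.42218762  0.075     ]
 [ 0.5766634  -0.42942945  0.075     ]
 [ 0.55832515 -0.24859362  0.075     ]]
```

View pics/a.png

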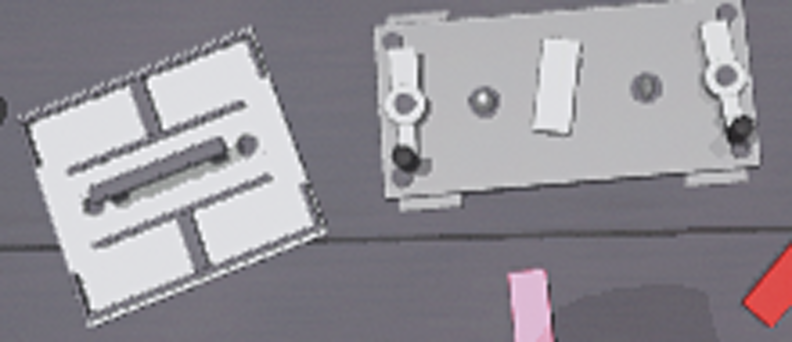

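The crop shows the bare-steel offcut at (557,85), with the pins at (485,100) and (647,88) and the collar knobs at (405,155) and (740,128). The plate handle runs from (95,190) to (220,148). Next I'll fit poses to these.

Run:
```python
from h import *
c=pickle.load(open("top.pkl","rb"));T=c["pose"]
f=lambda l,z:ray(c,T,np.array(l)/3.6+[104.64,164.64],z)[:,:2]
def rect(n,P,w):
    # P order: +x+y,+x-y,-x-y,-x+y
    M=np.array([[1,1],[1,-1],[-1,-1],[-1,1]])*np.array(w)/2
    def r(q):
        cs,sn=np.cos(q[2]),np.sin(q[2]);return (M@np.array([[cs,sn],[-sn,cs]])+q[:2]-P).ravel()
    s=least_squares(r,[*P.mean(0),0]);print(n,s.x.round(4),"deg",np.degrees(s.x[2]).round(2),"rms",np.sqrt((s.fun**2).mean()).round(4))
    return s.x
b=rect("base",f([[375,25],[742,2],[760,163],[388,197]],.02),(.14,.3))
rect("plate",f([[25,118],[250,30],[323,232],[90,322]],.008),(.18,.2))
rect("off",f([[545,38],[580,42],[570,133],[533,128]],.036),(.075,.03))
print("pins",f([[485,100],[647,88]],.042)); print("handle ends",f([[93,190],[223,148]],.05))
print("knobs",f([[405,157],[739,128]],.084),"hubs",f([[404,103],[725,76]],.05))
v=lambda l:ray(c,T,np.array(l)*.64,.075)[:,:2]
rect("bin",v([[559,206],[658,196],[669,265],[567,278]]),(.136,.186))
```

```text
base [0.5374 0.029  0.0529] deg 3.03 rms 0.0026
plate [0.4845 0.347  0.3462] deg 19.84 rms 0.0027
off [ 0.5438  0.0362 -0.1469] deg -8.42 rms 0.0009
pins [[ 0.53245981  0.09291924]
 [ 0.53851734 -0.03427596]]
handle ends [[0.46924473 0.39599151]
 [0.49913558 0.2960506 ]]
knobs [[ 0.48439526  0.15129838]
 [ 0.49948694 -0.09926458]] hubs [[ 0.53056663  0.15553724]
 [ 0.54503055 -0.09481585]]
bin [ 0.6321 -0.3359  0.0744] deg 4.26 rms 0.0036
```

Call:
apply_moves(deltas=[[119,2.6,3.5,0,0,0,-0.03],[119,2.6,3.5,0,0,0,-0.03],[119,2.6,3.5,0,0,0,-0.03],[119,2.6,3.5,0,0,0,-0.03],[119,2.6,3.5,0,0,0,-0.03],[119,2.6,3.6,0,0,0,-0.03],[119,2.6,3.6,0,0,0,-0.03],[119,2.6,3.6,0,0,0,-0.03],[119,2.6,3.6,0,0,0,-0.03],[119,2.6,3.6,0,0,0,-0.03]], grip_force=30)

```text
time_s: 1.15
ee_pos: [0.3913, -0.1775, 0.2305]
eef_rot: [3.141, -0.0, -0.062]
force: [0.8, -0.2, 0.0]
grip_width: 0.0499
grip_force: 0.0
```

Call:
apply_moves(deltas=[[119,2.6,3.6,0,0,0,-0.03],[119,2.6,3.6,0,0,0,-0.03],[119,2.6,3.6,0,0,0,-0.03],[119,2.6,3.5,-2,0,0,0],[119,2.4,3.5,-2,0,0,0],[119,2.4,3.6,-2,0,0,0],[119,0,0,0,0,0,0],[119,0,0,0,0,0,0]])

```text
time_s: 1.95
ee_pos: [0.5424, 0.0352, 0.1697]
eef_rot: [3.141, 0.002, -0.149]
force: [0.8, 0.4, -0.6]
grip_width: 0.0504
grip_force: 0.0
```

Run:
```python
from h import *
c,T,o=snap("wrist");pickle.dump((c,T,o),open("w1.pkl","wb"));print(o["ee_pos"],o["eef_rot"],o["time_s"])
save(c,"pics/w1.png",0,0,512,384,1.5)
```

```text
[0.54236897 0.03516402 0.16972944] [ 3.14123989e+00  1.65708027e-03 -1.48670279e-01] 1.95
```

View pics/w1.png

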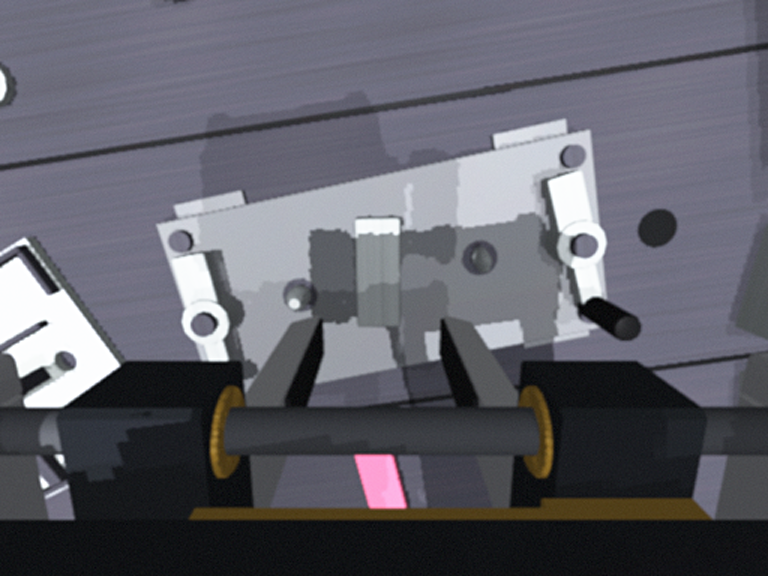

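The wrist view shows the offcut's top at (357..401, 217..326), between the jaws. The pin noses are at (295,297) and (480,256), and the hubs at (204,322) and (583,244).

Run:
```python
from h import *
c,T,o=pickle.load(open("w1.pkl","rb"))
f=lambda l,z:ray(c,T,np.array(l)/1.5-.17,z)[:,:2].round(4)
a=f([[357,218],[401,218],[400,326],[357,325]],.036);print("off",a,a.mean(0))
p=f([[294,296],[480,256]],.042);print("pins",p,p.mean(0),np.arctan2(-(p[0]-p[1])[0],(p[0]-p[1])[1]))
h=f([[204,322],[583,244]],.045);print("hubs",h,h.mean(0),np.linalg.norm(h[0]-h[1]),np.arctan2(-(h[0]-h[1])[0],(h[0]-h[1])[1]))
print("knobR",f([[627,325]],.084))
```

```text
off [[0.5845 0.0445]
 [0.5803 0.0161]
 [0.5069 0.027 ]
 [0.512  0.0563]] [0.545925 0.035975]
pins [[ 0.5403  0.0938]
 [ 0.5489 -0.0312]] [0.5446 0.0313] 0.06869175370317218
hubs [[ 0.5322  0.1561]
 [ 0.5475 -0.0966]] [0.53985 0.02975] 0.25316275397459237 0.060472280484473305
knobR [[ 0.505  -0.1027]]
```

Call:
apply_moves(deltas=[[119,0.3,0.1,-3,0,0,0],[119,0,0,-3,0,0,0],[119,0,0,-3,0,0,0],[119,0,0,-2,0,0,0],[119,0,0,-1.1,0,0,0],[119,0,0,0,0,0,0],[200,0,0,0,0,0,0],[230,0,0,0,0,0,0],[230,0,0,0,0,0,0],[230,0,0,0,0,0,0]], grip_force=35)

```text
time_s: 3.0
ee_pos: [0.5462, 0.0357, 0.0505]
eef_rot: [-3.141, -0.002, -0.15]
force: [-1.1, -1.1, 8.2]
grip_width: 0.0295
grip_force: 35.0
```

Call:
apply_moves(deltas=[[230,0,0,2,0,0,0],[230,0,0,4,0,0,0],[230,0,0,4.5,0,0,0],[230,0.5,-2,4,0,0,0],[230,0.9,-3.9,0.5,0,0,0.03],[230,0.9,-3.9,0,0,0,0.03],[230,0.9,-3.9,0,0,0,0.03],[230,0.9,-3.9,0,0,0,0.03],[230,0.9,-3.9,0,0,0,0.03],[230,0.9,-3.9,0,0,0,0.03]])

```text
time_s: 4.0
ee_pos: [0.6046, -0.2198, 0.1994]
eef_rot: [-3.141, 0.0, 0.031]
force: [0.8, 0.1, -1.8]
grip_width: 0.0296
grip_force: 35.0
```

Call:
apply_moves(deltas=[[230,0.9,-3.9,0,0,0,0.03],[230,0.9,-3.9,0,0,0,0],[230,0.9,-3.9,0,0,0,0],[230,0,0,-4,0,0,0],[230,0,0,-4,0,0,0],[230,0,0,-4,0,0,0],[230,0,0,-3,0,0,0],[230,0,0,0,0,0,0]])

```text
time_s: 4.8
ee_pos: [0.6295, -0.3339, 0.0442]
eef_rot: [-3.137, 0.007, 0.06]
force: [-0.9, -0.3, -3.5]
grip_width: 0.0296
grip_force: 35.0
```

Call:
apply_moves(deltas=[[150,0,0,0,0,0,0],[100,0,0,0,0,0,0],[100,0,0,2,0,0,0],[100,0,0,4,0,0,0],[100,0,0,4.5,0,0,0],[100,-0.5,2,4.5,0,0,0.1],[100,-0.9,4.4,1,0,0,0.12],[100,-0.9,4.4,0,0,0,0.12],[100,-0.9,4.4,0,0,0,0.12],[100,-0.9,4.4,0,0,0,0.12]])

```text
time_s: 5.8
ee_pos: [0.5904, -0.1377, 0.2123]
eef_rot: [3.138, -0.003, 0.645]
force: [1.5, 0.1, -0.1]
grip_width: 0.0571
grip_force: 0.0
```

Call:
apply_moves(deltas=[[100,-0.9,4.4,0,0,0,0.12],[100,-0.9,4.4,0,0,0,0.12],[100,-0.9,4.4,0,0,0,0.12],[100,-0.9,4.4,0,0,0,0.12],[100,-0.9,4.4,0,0,0,0.12],[100,-0.9,4.4,0,0,0,0.12],[100,-0.9,4.4,0,0,0,0.12],[100,-0.9,4.4,0,0,0,0.12],[100,-0.9,4.4,0,0,0,0.12],[100,-0.9,4.4,0,0,0,0.12]])

```text
time_s: 6.8
ee_pos: [0.5004, 0.3028, 0.2123]
eef_rot: [3.137, -0.001, 1.845]
force: [1.0, 0.0, -0.1]
grip_width: 0.0572
grip_force: 0.0
```

Call:
apply_moves(deltas=[[100,-0.9,4.4,0,0,0,0.05],[100,0,0,0,0,0,0],[100,0,0,0,0,0,0]])

```text
time_s: 7.1
ee_pos: [0.4915, 0.3455, 0.2113]
eef_rot: [3.139, -0.0, 1.891]
force: [-1.3, -0.4, -0.8]
grip_width: 0.0571
grip_force: 0.0
```

Run:
```python
from h import *
c,T,o=snap("wrist");pickle.dump((c,T,o),open("w2.pkl","wb"));print(o["ee_pos"],o["eef_rot"],o["time_s"],o["qpos"])
t,_,_=snap("top");pickle.dump(t,open("top1.pkl","wb"))
w=cv2.resize(c["img"],None,fx=1.17,fy=1.17,interpolation=cv2.INTER_CUBIC)
s=cv2.resize(t["img"][115:315,325:515],(190,200))
p=np.zeros((600,800,3),np.uint8);p[:449,:599]=w;p[:200,605:795]=s
cv2.imwrite("pics/w2.png",p[:,:,::-1])
```

```text
[0.49154735 0.34549892 0.21128158] [ 3.13883783e+00 -4.88008354e-04  1.89108238e+00] 7.1 [ 5.51766528e-01  4.26764322e-01  1.39425878e+00 -1.62180330e-04
  1.31777625e+00  2.31521524e-01]
```

View pics/w2.png

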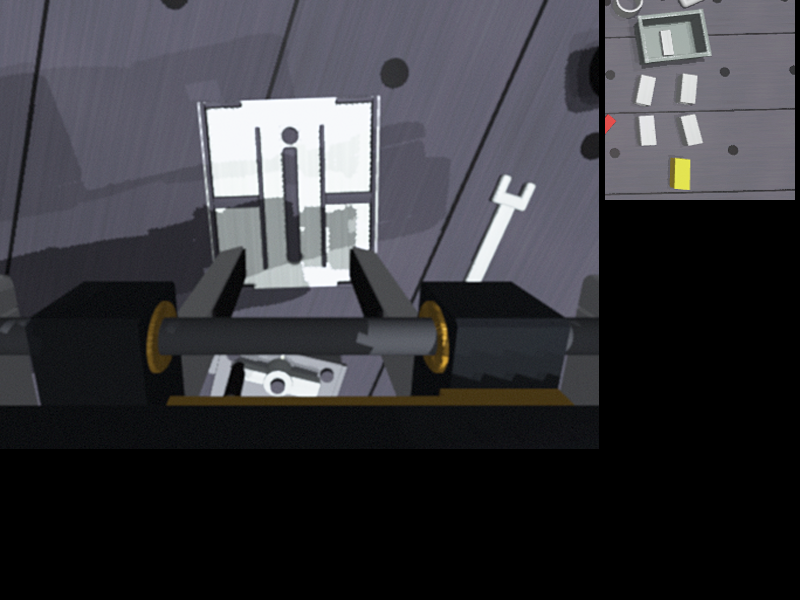

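The offcut is in the bin (inset, 667,42). The handle runs from (289,148) to (295,262) in the wrist view, roughly centred between the jaws.

Run:
```python
from h import *
c,T,o=pickle.load(open("w2.pkl","rb"))
f=lambda l,z:ray(c,T,np.array(l)/1.17-.1,z)[:,:2].round(4)
a=f([[289.5,148],[294.5,264]],.05);d=a[0]-a[1];print("handle",a,a.mean(0),np.linalg.norm(d),np.arctan2(d[1],d[0]))
a=f([[199,103],[380,97]],.008);d=a[1]-a[0];print(a,np.linalg.norm(d),np.arctan2(d[1],d[0]))
a=f([[290,136]],.008);print("hole",a)
```

```text
handle [[0.4664 0.3986]
 [0.5054 0.2946]] [0.4859 0.3466] 0.11107204868912793 1.9295669970654685
[[0.3671 0.4106]
 [0.5356 0.4725]] 0.17951005542865833 0.3520549858767728
hole [[0.4627 0.4088]]
```

Call:
apply_moves(deltas=[[100,-0.5,0.1,-3,0,0,0.036],[100,0,0,-4,0,0,0],[100,0,0,-4,0,0,0],[100,0,0,-3,0,0,0],[100,0,0,-1.8,0,0,0],[100,0,0,0,0,0,0],[230,0,0,0,0,0,0],[245,0,0,0,0,0,0],[245,0,0,0,0,0,0],[245,0,0,0,0,0,0]], grip_force=60)

```text
time_s: 8.2
ee_pos: [0.487, 0.3459, 0.0524]
eef_rot: [3.14, -0.0, 1.926]
force: [-0.4, 0.9, 0.8]
grip_width: 0.0288
grip_force: 0.0
```

Call:
apply_moves(deltas=[[245,0,0,0.5,0,0,0],[245,0,0,1,0,0,0],[245,0,0,2,0,0,0],[245,0,0,3,0,0,0],[245,0,0,3,0,0,0],[245,0,0,1.5,0,0,0],[245,0,0,0,0,0,0]])

```text
time_s: 8.9
ee_pos: [0.4871, 0.3461, 0.1633]
eef_rot: [3.139, -0.001, 1.926]
force: [0.7, 0.4, -7.4]
grip_width: 0.0132
grip_force: 60.0
```

Run:
```python
from h import *
c,T,o=pickle.load(open("w1.pkl","rb"));t=pickle.load(open("top.pkl","rb"));s=pickle.load(open("side.pkl","rb"))
p=np.zeros((600,800,3),np.uint8)
p[:370,:640]=cv2.resize(c["img"][75:260,100:420],None,fx=2,fy=2,interpolation=cv2.INTER_CUBIC)
b=cv2.resize(s["img"][160:245,205:300],None,fx=2.4,fy=2.4,interpolation=cv2.INTER_CUBIC);p[380:380+b.shape[0],:b.shape[1]]=b
a=cv2.resize(t["img"][160:225,205:320],None,fx=3.2,fy=3.2,interpolation=cv2.INTER_CUBIC);p[380:380+a.shape[0],240:240+a.shape[1]]=a
cv2.imwrite("pics/cmp.png",p[:,:,::-1])
# prediction overlay numbers for the base estimate
for nm,cc,TT,org,sc,off in(("w1",c,T,(100,75),2,(0,0)),("side",s,s["pose"],(205,160),2.4,(0,380)),("top",t,t["pose"],(205,160),3.2,(240,380))):
  for q in((.5374,.029,.053),):
    M=R.from_euler("z",q[2]).as_matrix();P=np.array([[0,.065,.042],[0,-.065,.042],[0,.126,.045],[0,-.126,.045],[.07,.15,.02],[.07,-.15,.02],[-.07,-.15,.02],[-.07,.15,.02]])@M.T+[q[0],q[1],0]
    print(nm,((proj(cc,TT,P)-org+.5)*sc+off).round().astype(int).tolist())
```

```text
w1 [[195, 257], [452, 207], [76, 282], [579, 183], [11, 150], [591, 28], [614, 291], [88, 390]]
side [[96, 499], [138, 444], [74, 525], [155, 419], [12, 540], [116, 417], [210, 436], [121, 569]]
top [[350, 484], [497, 472], [281, 489], [567, 466], [253, 419], [582, 393], [598, 546], [262, 573]]
```

View pics/cmp.png

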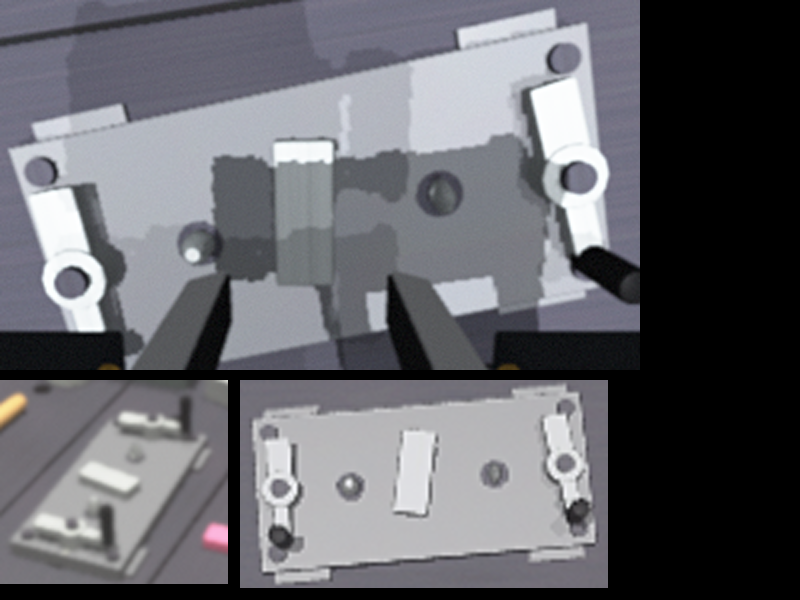

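Measured crop pixels: in w1, corners (10,149) and (586,24), hubs (72,281) and (577,176). In top, corners (253,418), (579,393), (595,543) and (263,572), hubs (280,488) and (566,464). In side, hubs (73,522) and (155,419).

Run:
```python
from h import *
c,T,o=pickle.load(open("w1.pkl","rb"));t=pickle.load(open("top.pkl","rb"));s=pickle.load(open("side.pkl","rb"))
B=np.array([[.07,.15,.02],[.07,-.15,.02],[-.07,-.15,.02],[-.07,.15,.02],[0,.126,0],[0,-.126,0]])
obs={"w1":(c,T,[0,1,4,5],np.array([[10,149],[586,24],[72,281],[577,176]])/2-.5+[100,75]),
"top":(t,t["pose"],[0,1,2,3,4,5],np.array([[13,38],[339,13],[355,163],[23,192],[40,108],[326,84]])/3.2-.5+[205,160]),
"side":(s,s["pose"],[4,5],np.array([[73,142],[155,39]])/2.4-.5+[205,160])}
def res(q,keys):
    P=B.copy();P[4:,2]=q[3];P=P@R.from_euler("z",q[2]).as_matrix().T+[q[0],q[1],0]
    return np.concatenate([((proj(obs[k][0],obs[k][1],P[obs[k][2]])-obs[k][3])*(2.9 if k!="w1" else 1)).ravel() for k in keys])
for keys in(["w1"],["top"],["w1","top","side"]):
    r=least_squares(res,[.538,.03,.053,.045],args=(keys,));print(keys,r.x.round(4),r.fun.round(1))
```

```text
['w1'] [0.5392 0.03   0.0604 0.0456] [-1.3 -0.1  0.9 -0.9  0.5  0.3 -0.1  0.9]
['top'] [0.5384 0.03   0.0563 0.0466] [-1.1  0.4  1.4 -1.5  1.8  1.  -1.5  0.  -0.2 -0.2 -0.4  0.1]
['w1', 'top', 'side'] [0.5387 0.0298 0.0571 0.0472] [-0.9 -0.1  1.3  0.1  0.1  0.9  0.9  2.1 -1.1  0.3  1.4 -1.9  2.   0.6
 -1.3 -0.2 -0.2 -0.5 -0.2 -0.4 -0.4  2.7 -1.3 -1.3]
```

Call:
apply_moves(deltas=[[245,0.2,-1.5,0,0,0,-0.027],[245,0.5,-3,0,0,0,-0.03],[245,0.5,-3,0,0,0,-0.03],[245,0.5,-3,0,0,0,-0.03],[245,0.5,-3,0,0,0,-0.03],[245,0.5,-3,0,0,0,-0.03],[245,0.5,-3,0,0,0,-0.03],[245,0.5,-3,0,0,0,-0.03],[245,0.5,-3,0,0,0,-0.03],[245,0.5,-3,0,0,0,-0.03]])

```text
time_s: 9.9
ee_pos: [0.5327, 0.0588, 0.1596]
eef_rot: [-3.138, 0.0, 1.626]
force: [0.2, 0.5, -7.0]
grip_width: 0.0133
grip_force: 60.0
```

Call:
apply_moves(deltas=[[245,0.5,-2,0,0,0,0],[245,0,-1.2,0,0,0,0],[245,0,0,-2,0,0,0],[245,0,0,0,0,0,0],[245,0,0,0,0,0,0]])

```text
time_s: 10.4
ee_pos: [0.538, 0.029, 0.1409]
eef_rot: [-3.14, -0.0, 1.629]
force: [0.6, 0.3, -6.4]
grip_width: 0.013
grip_force: 60.0
```

Run:
```python
from h import *
p=np.zeros((600,800,3),np.uint8);D={}
for n in("wrist","top","side"):
    D[n]=snap(n)
pickle.dump(D,open("d3.pkl","wb"));o=D["wrist"][2];print(o["ee_pos"],o["eef_rot"],o["force"],o["moment"],o["grip_width"])
p[:384,:512]=D["wrist"][0]["img"]
p[:280,520:800]=cv2.resize(D["side"][0]["img"][150:250,200:300],None,fx=2.8,fy=2.8,interpolation=cv2.INTER_CUBIC)
a=cv2.resize(D["top"][0]["img"][150:240,195:325],None,fx=3,fy=2.3,interpolation=cv2.INTER_CUBIC);p[390:390+a.shape[0],:a.shape[1]]=a
cv2.imwrite("pics/d3.png",p[:,:,::-1])
```

```text
[0.53804537 0.02897101 0.14094897] [-3.13976920e+00 -1.97647554e-04  1.62895560e+00] [ 0.59371757  0.28645988 -6.41770916] [-0.0173751  -0.15353377 -0.00191236] 0.012968110089932927
```

View pics/d3.png

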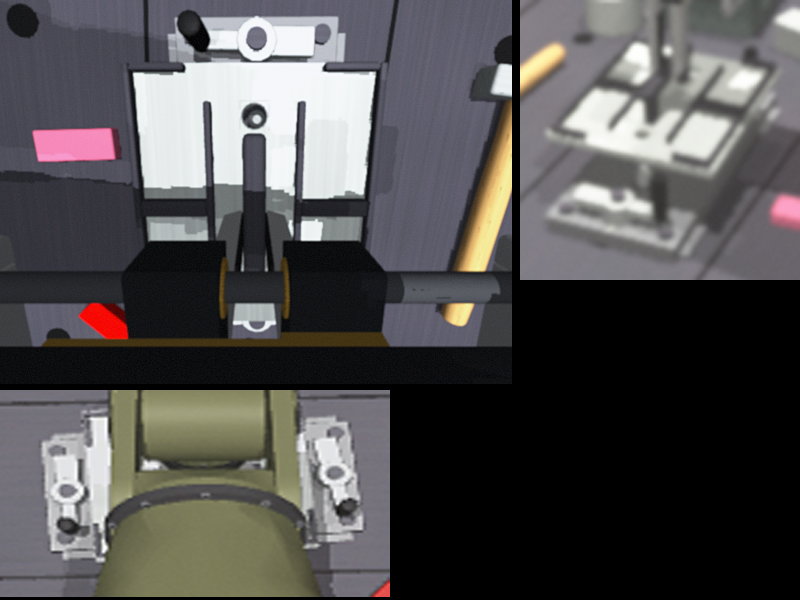

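Through the plate's left hole (254,117) the pin nose shows at (256,119), so the plate is nearly aligned. The plate is level and the collars are still open.

Run:
```python
from h import *
D=pickle.load(open("d3.pkl","rb"));c,T,o=D["wrist"]
im=cv2.cvtColor(c["img"],cv2.COLOR_RGB2GRAY)
b=c["img"][95:140,230:280]
cv2.imwrite("pics/hole.png",cv2.resize(b[:,:,::-1],None,fx=12,fy=12,interpolation=cv2.INTER_CUBIC))
print("pin",ray(c,T,[[256,119]],.042)); print("hole",ray(c,T,[[254.5,117]],.098),"handle end",ray(c,T,[[254.5,134]],.14))
q=(.539,.030,.058);M=R.from_euler("z",q[2]).as_matrix();print("pin pred",M@[0,.065,.042]+[q[0],q[1],0])
print(T[:3,3])
```

```text
pin [[0.53515893 0.09482976 0.042     ]]
hole [[0.53382923 0.09617    0.098     ]] handle end [[0.53435792 0.08737283 0.14      ]]
pin pred [0.53523211 0.0948907  0.042     ]
[0.53393027 0.09538726 0.29562682]
```

View pics/hole.png

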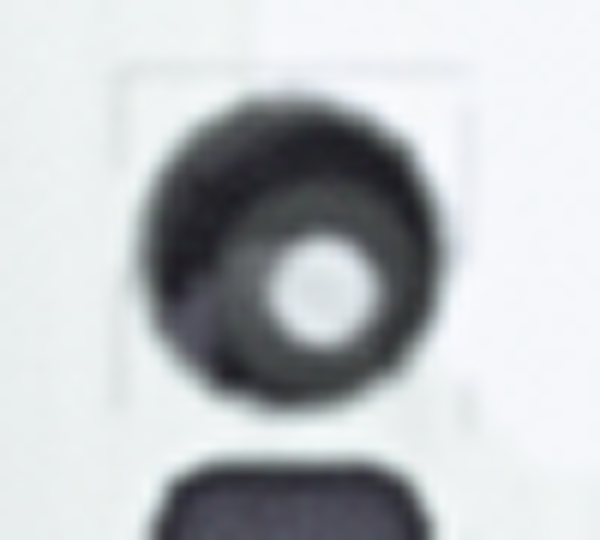

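Call:
apply_moves(deltas=[[245,0.2,-0.2,-1,0,0,0],[245,0,0,-1.5,0,0,0],[245,0,0,-1,0,0,0],[245,0,0,-0.5,0,0,0],[245,0,0,-0.3,0,0,0],[245,0,0,-0.3,0,0,0],[245,0,0,-0.3,0,0,0],[245,0,0,0,0,0,0]])

```text
time_s: 11.35
ee_pos: [0.5406, 0.0267, 0.0923]
eef_rot: [-3.141, 0.0, 1.629]
force: [-0.1, 0.1, -7.1]
grip_width: 0.013
grip_force: 60.0
```

Call:
apply_moves(deltas=[[245,0,0,-0.3,0,0,0],[245,0,0,-0.3,0,0,0],[245,0,0,0,0,0,0]])

```text
time_s: 11.65
ee_pos: [0.5404, 0.0267, 0.086]
eef_rot: [-3.141, -0.0, 1.629]
force: [-0.7, -0.5, -6.6]
grip_width: 0.0133
grip_force: 60.0
```

Run:
```python
from h import *
D={n:snap(n) for n in("wrist","side")}
c=D["wrist"][0];o=D["wrist"][2];print(o["ee_pos"],o["eef_rot"],o["force"],o["moment"])
p=np.zeros((400,800,3),np.uint8)
p[:400,:400]=cv2.resize(c["img"][70:150,215:295],None,fx=5,fy=5,interpolation=cv2.INTER_CUBIC)
p[:400,400:]=cv2.resize(D["side"][0]["img"][160:240,205:285],None,fx=5,fy=5,interpolation=cv2.INTER_CUBIC)
cv2.imwrite("pics/d4.png",p[:,:,::-1])
```

```text
[0.54044771 0.02673826 0.08601013] [-3.14102033e+00 -1.85536411e-05  1.62880322e+00] [-0.67570344 -0.5041005  -6.61824042] [-0.10369182 -0.11585937  0.00360053]
```

View pics/d4.png

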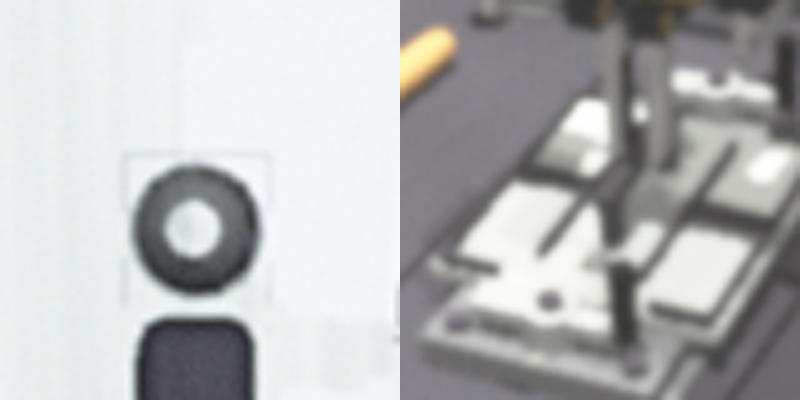

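The pin nose (193,228) is inside the hole (197,231), well centred and with no contact, so I'll keep lowering.

Call:
apply_moves(deltas=[[245,-0.05,0.03,-0.3,0,0,0],[245,0,0,-0.3,0,0,0],[245,0,0,-0.2,0,0,0],[245,0,0,0,0,0,0]])

```text
time_s: 12.15
ee_pos: [0.5408, 0.0269, 0.0842]
eef_rot: [3.139, 0.001, 1.629]
force: [-32.3, -1.8, 64.7]
grip_width: 0.0133
grip_force: 60.1
```

Call:
apply_moves(deltas=[[245,0,0,-0.2,0,0,0],[245,0,0,-0.2,0,0,0],[245,0,0,0,0,0,0]])

```text
time_s: 12.45
ee_pos: [0.541, 0.0267, 0.0806]
eef_rot: [3.138, 0.001, 1.629]
force: [-33.9, -3.0, 68.6]
grip_width: 0.0135
grip_force: 60.0
```

Run:
```python
from h import *
D={n:snap(n) for n in("wrist","side")}
c=D["wrist"][0];o=D["wrist"][2];print(o["ee_pos"],o["eef_rot"],o["force"],o["moment"])
p=np.zeros((400,800,3),np.uint8)
p[:400,:400]=cv2.resize(c["img"][70:150,215:295],None,fx=5,fy=5,interpolation=cv2.INTER_CUBIC)
p[:400,400:]=cv2.resize(D["side"][0]["img"][160:240,205:285],None,fx=5,fy=5,interpolation=cv2.INTER_CUBIC)
cv2.imwrite("pics/d5.png",p[:,:,::-1])
```

```text
[0.54101465 0.02674218 0.08063228] [3.13801129e+00 1.06291474e-03 1.62913557e+00] [-33.90748577  -3.02719353  68.62574585] [-0.68556252  6.51386814  0.06684238]
```

View pics/d5.png

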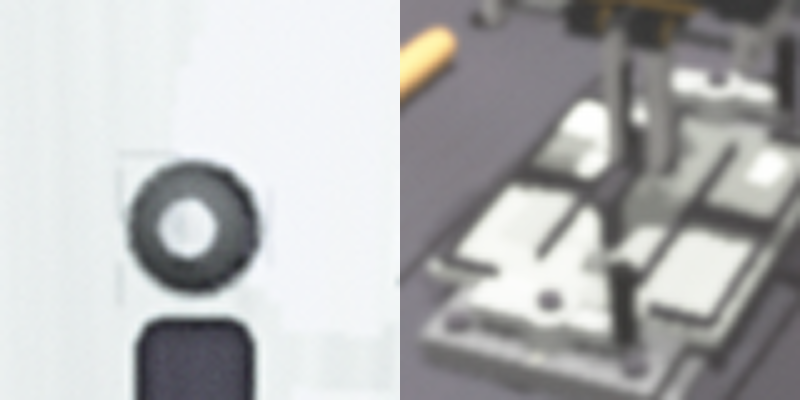

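Both pins bear on the same side, since force is in −x and the moment is small. The left pin sits 0.8 mm toward −x in its hole. I'll ease up, shift −x about 1 mm and continue.

Call:
apply_moves(deltas=[[245,0,0,0.5,0,0,0],[245,-0.1,0,0,0,0,0],[245,0,0,0,0,0,0]])

```text
time_s: 12.85
ee_pos: [0.54, 0.027, 0.0808]
eef_rot: [3.139, 0.0, 1.629]
force: [-3.5, -1.2, 12.9]
grip_width: 0.0135
grip_force: 60.0
```

Call:
apply_moves(deltas=[[245,0,0,-0.2,0,0,0],[245,0,0,-0.2,0,0,0],[245,0,0,0,0,0,0]])

```text
time_s: 13.15
ee_pos: [0.5401, 0.027, 0.0806]
eef_rot: [3.138, 0.0, 1.629]
force: [-29.4, -1.0, 63.8]
grip_width: 0.0136
grip_force: 60.0
```

Call:
apply_moves(deltas=[[245,0,0,0.4,0,0,0],[245,0,0,0,0,0,0]])

```text
time_s: 13.35
ee_pos: [0.5398, 0.0271, 0.0807]
eef_rot: [3.139, 0.0, 1.629]
force: [-4.8, -0.3, 18.1]
grip_width: 0.0131
grip_force: 60.0
```

Run:
```python
from h import *
D={n:snap(n) for n in("wrist","side")}
c,T,o=D["wrist"];print(o["ee_pos"],o["force"],o["moment"])
s=D["side"][0];M=R.from_euler("z",.058).as_matrix()
p=np.ascontiguousarray(cv2.resize(s["img"][150:250,195:295],None,fx=6,fy=6,interpolation=cv2.INTER_CUBIC))
P=np.array([[.09,.1],[-.09,.1],[-.09,-.1],[.09,-.1]])
for z,col in((.028,(0,255,0)),(.036,(255,0,0))):
    uv=(proj(s,s["pose"],np.c_[P,[z]*4]@M.T+[.539,.030,0])-[195,150]+.5)*6
    cv2.polylines(p,[uv.round().astype(int)],True,col,1)
w=np.ascontiguousarray(c["img"]);
q=np.zeros((600,800,3),np.uint8);q[:,:600]=p
q[:200,600:]=cv2.resize(w[90:140,225:275],None,fx=4,fy=4,interpolation=cv2.INTER_CUBIC)
cv2.imwrite("pics/d6.png",q[:,:,::-1])
```

```text
[0.53978459 0.02705154 0.08071964] [-4.82944891 -0.29072358 18.07834153] [-0.09423601  1.08486085 -0.0064462 ]
```

View pics/d6.png

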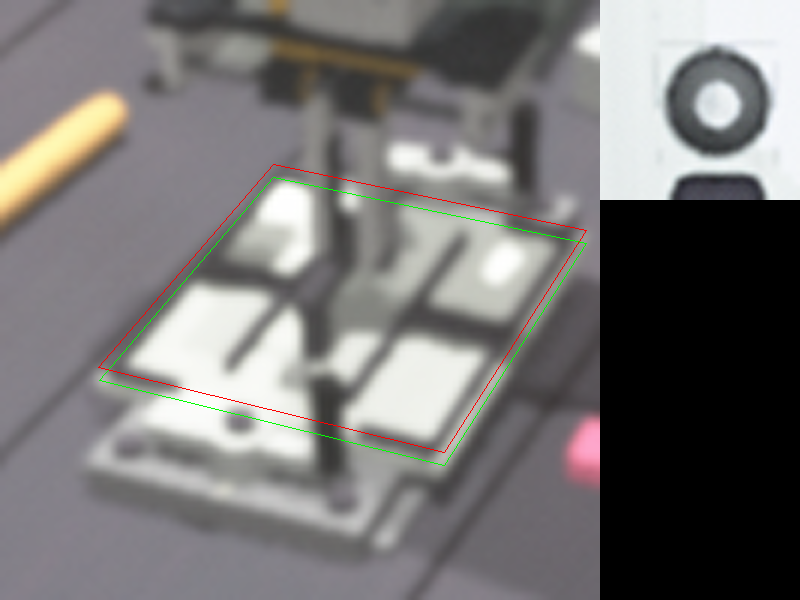

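The plate's front corners, (95,385) and (440,470), match the green seated outline, so it is flush. I'll release it and go to the left knob.

Call:
apply_moves(deltas=[[190,0,0,0,0,0,0],[160,0,0,0,0,0,0],[160,0,0,0,0,0,0],[160,0,0,0,0,0,0],[160,0,0,2,0,0,0],[160,0,0,3,0,0,0],[160,0,0,4,0,0,0],[160,-0.7,1.8,1,0,0,0.12],[160,-0.7,1.8,0,0,0,0.12],[160,-0.7,1.8,0,0,0,0.12]], grip_force=20)

```text
time_s: 14.45
ee_pos: [0.518, 0.0816, 0.1797]
eef_rot: [3.141, 0.0, 1.993]
force: [-0.1, 0.4, 0.7]
grip_width: 0.0349
grip_force: 0.0
```

Call:
apply_moves(deltas=[[160,-0.8,1.8,0,0,0,0.12],[160,-0.8,1.8,0,0,0,0.12],[160,-0.8,1.8,0,0,0,0.12],[160,-0.8,1.8,0,0,0,0.06],[160,0,0,0,0,0,0],[160,0,0,0,0,0,0]])

```text
time_s: 15.05
ee_pos: [0.4862, 0.1529, 0.1794]
eef_rot: [-3.142, 0.0, 2.408]
force: [0.4, 0.1, 0.3]
grip_width: 0.0349
grip_force: 0.0
```

Run:
```python
from h import *
D={n:snap(n) for n in("wrist","top","side")}
pickle.dump(D,open("d7.pkl","wb"))
c,T,o=D["wrist"];print(o["time_s"],o["ee_pos"],o["eef_rot"])
q=np.zeros((600,800,3),np.uint8);q[:384,:512]=c["img"]
q[:288,512:]=cv2.resize(D["side"][0]["img"][150:250,195:295],(288,288),interpolation=cv2.INTER_CUBIC)
a=cv2.resize(D["top"][0]["img"][150:230,195:430],None,fx=2.6,fy=2.6,interpolation=cv2.INTER_CUBIC);q[390:390+a.shape[0],:a.shape[1]]=a
cv2.imwrite("pics/d7.png",q[:,:,::-1])
M=R.from_euler("z",.058).as_matrix();print("pred hub,knob",proj(c,T,np.array([[0,.126,.047],[-.045,.126,.084],[-.0436,.1371,.084]])@M.T+[.539,.03,0]).round())
```

```text
15.05 [0.48621637 0.15294042 0.17937558] [-3.14150423e+00  1.08088649e-04  2.40795822e+00]
pred hub,knob [[286. 217.]
 [255. 196.]
 [265. 189.]]
```

View pics/d7.png

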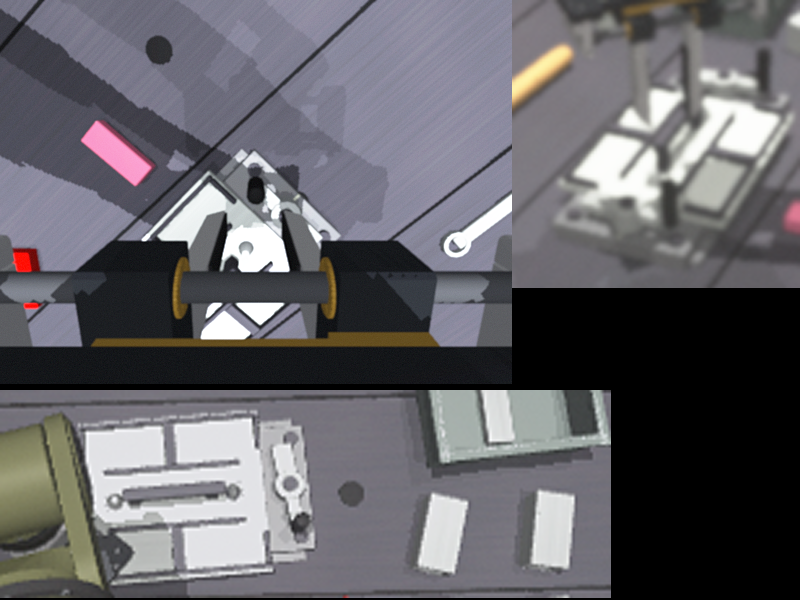

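The left knob's top is at (255,197), matching the prediction for collar angle 0. The plate is seated, with the pins showing in its holes at (115,500) and (233,491). I'll grip the left knob and swing it.

Call:
apply_moves(deltas=[[160,0.05,0,-3,0,0,0],[160,0,0,-3,0,0,0],[160,0,0,-2.5,0,0,0],[160,0,0,-1.8,0,0,0],[160,0,0,0,0,0,0],[220,0,0,0,0,0,0],[230,0,0,0,0,0,0],[230,0,0,0,0,0,0],[230,0,0,0,0,0,0]], grip_force=20)

```text
time_s: 16.1
ee_pos: [0.4875, 0.1531, 0.0776]
eef_rot: [3.14, 0.002, 2.409]
force: [2.3, -0.4, 4.1]
grip_width: 0.0165
grip_force: 20.0
```

Call:
apply_moves(deltas=[[230,0.02,0.71,0,0,0,0],[230,0.13,0.7,0,0,0,0],[230,0.24,0.67,0,0,0,0],[230,0.34,0.63,0,0,0,0],[230,0.43,0.56,0,0,0,0],[230,0.52,0.49,0,0,0,0],[230,0.58,0.4,0,0,0,0],[230,0.64,0.3,0,0,0,0],[230,0.68,0.2,0,0,0,0],[230,0.71,0.09,0,0,0,0]])

```text
time_s: 17.1
ee_pos: [0.5285, 0.2005, 0.0762]
eef_rot: [-3.139, -0.002, 2.409]
force: [-7.5, -3.2, 2.6]
grip_width: 0.0166
grip_force: 20.0
```

Call:
apply_moves(deltas=[[230,0,0,0,0,0,0],[230,0,0,0,0,0,0]])

```text
time_s: 17.3
ee_pos: [0.5293, 0.2005, 0.0762]
eef_rot: [-3.141, -0.0, 2.409]
force: [-0.0, -1.5, -3.7]
grip_width: 0.0166
grip_force: 20.0
```

The left collar reads locked: the knob is at (0.529, 0.2005), as calculated. Next is the right knob.

Call:
apply_moves(deltas=[[190,0,0,0,0,0,0],[160,0,0,0,0,0,0],[160,0,0,0,0,0,0],[160,0,0,3,0,0,0],[160,0,0,4,0,0,0],[160,0,-1,3.5,0,0,-0.14],[160,-0.3,-2.8,0,0,0,-0.14],[160,-0.3,-2.8,0,0,0,-0.14],[160,-0.3,-2.8,0,0,0,-0.14],[160,-0.3,-2.8,0,0,0,-0.14]])

```text
time_s: 18.3
ee_pos: [0.5173, 0.0776, 0.1817]
eef_rot: [3.141, 0.0, 1.703]
force: [0.6, 0.7, -0.5]
grip_width: 0.0352
grip_force: 0.0
```

Call:
apply_moves(deltas=[[160,-0.3,-2.8,0,0,0,-0.14],[160,-0.3,-2.8,0,0,0,-0.14],[160,-0.3,-2.8,0,0,0,-0.14],[160,-0.3,-2.8,0,0,0,-0.14],[160,-0.3,-2.8,0,0,0,-0.14],[160,-0.3,-2.8,0,0,0,-0.14],[160,0,-1.3,0,0,0,-0.03],[160,0,0,0,0,0,0],[160,0,0,0,0,0,0]])

```text
time_s: 19.2
ee_pos: [0.4996, -0.1018, 0.1814]
eef_rot: [-3.141, -0.0, 0.842]
force: [-0.1, -0.1, 0.6]
grip_width: 0.0352
grip_force: 0.0
```

Run:
```python
from h import *
c,T,o=snap("wrist");pickle.dump((c,T,o),open("d8.pkl","wb"));print(o["time_s"],o["ee_pos"],o["eef_rot"])
M=R.from_euler("z",.058).as_matrix()
K=lambda a,z:M@[-.045*np.cos(a),-.126-.045*np.sin(a),z]+[.539,.03,0]
for a in(0,.1,.2,.3):print(a,K(a,0)[:2].round(4),proj(c,T,K(a,.084)).round(1))
t=pickle.load(open("d7.pkl","rb"))["top"][0]
print("top",ray(t,t["pose"],np.array([[301,522-390]])/2.6-.5+[195,150],.084))
save(c,"pics/d8.png",150,100,400,290,3)
```

```text
19.2 [ 0.49964069 -0.10177385  0.18144935] [-3.14143940e+00 -1.42000596e-04  8.41910682e-01]
0 [ 0.5014 -0.0984] [[253.2 190.7]]
0.1 [ 0.5019 -0.1029] [[257. 194.]]
0.2 [ 0.5028 -0.1073] [[261.  196.9]]
0.3 [ 0.5042 -0.1116] [[265.4 199.3]]
top [[ 0.49926105 -0.10020173  0.084     ]]
```

View pics/d8.png

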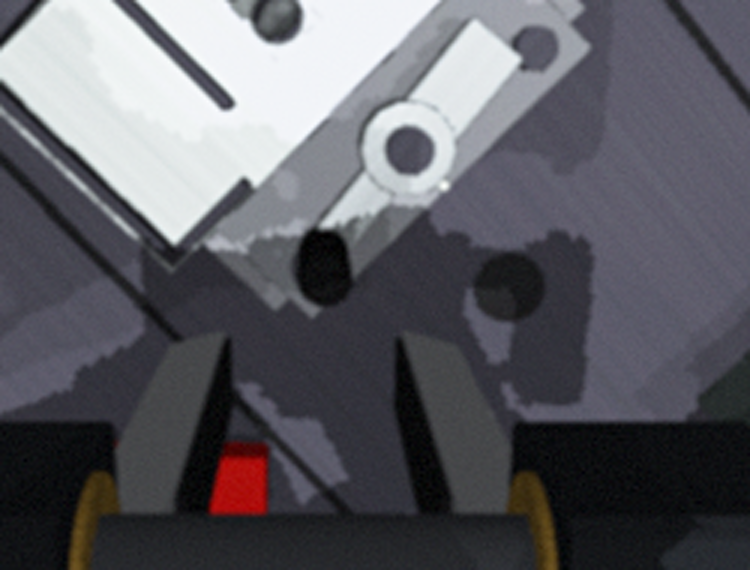

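The right knob's top is at crop (325,280), i.e. pixel (258,193), which puts the collar at about 0.11 rad.

Call:
apply_moves(deltas=[[160,0.23,-0.14,-3,0,0,0],[160,0,0,-3,0,0,0],[160,0,0,-2.7,0,0,0],[160,0,0,-1.8,0,0,0],[160,0,0,0,0,0,0],[220,0,0,0,0,0,0],[230,0,0,0,0,0,0],[230,0,0,0,0,0,0],[230,0,0,0,0,0,0]])

```text
time_s: 20.15
ee_pos: [0.5024, -0.1038, 0.0775]
eef_rot: [3.14, -0.001, 0.839]
force: [0.1, 2.1, 7.8]
grip_width: 0.0164
grip_force: 20.0
```

Call:
apply_moves(deltas=[[230,0.16,-0.64,0,0,0,0],[230,0.25,-0.61,0,0,0,0],[230,0.34,-0.57,0,0,0,0],[230,0.42,-0.51,0,0,0,0],[230,0.49,-0.45,0,0,0,0],[230,0.55,-0.37,0,0,0,0],[230,0.6,-0.28,0,0,0,0],[230,0.63,-0.2,0,0,0,0],[230,0.66,-0.1,0,0,0,0],[230,0.66,0,0,0,0,0]])

```text
time_s: 21.15
ee_pos: [0.549, -0.141, 0.0769]
eef_rot: [-3.14, 0.001, 0.839]
force: [-7.1, 2.9, 6.4]
grip_width: 0.0166
grip_force: 20.0
```

Call:
apply_moves(deltas=[[230,0,0,0,0,0,0],[230,0,0,0,0,0,0]])

```text
time_s: 21.35
ee_pos: [0.5497, -0.141, 0.077]
eef_rot: [3.141, -0.001, 0.839]
force: [0.5, 3.2, 4.8]
grip_width: 0.0166
grip_force: 20.0
```

Both collars read locked. I'll release, rise and measure the stubs from the top view.

Call:
apply_moves(deltas=[[190,0,0,0,0,0,0],[160,0,0,0,0,0,0],[160,0,0,0,0,0,0],[160,0,0,3,0,0,0],[160,0,0,4,0,0,0],[120,0,0,4.5,0,0,0],[80,0,0,1,0,0,0],[80,0,0,0,0,0,0]])

```text
time_s: 22.15
ee_pos: [0.5499, -0.1414, 0.2029]
eef_rot: [3.139, -0.001, 0.839]
force: [-1.0, 0.1, -0.9]
grip_width: 0.0557
grip_force: 0.0
```

```bash
cat >> h.py <<'E'
def tubes(t,T,roi,zt=.04,show=True):
    x0,y0,x1,y1=roi;im=t["img"][y0:y1,x0:x1];hsv=cv2.cvtColor(im,cv2.COLOR_RGB2HSV)
    s=4;g=cv2.resize(cv2.cvtColor(im,cv2.COLOR_RGB2GRAY),None,fx=s,fy=s,interpolation=cv2.INTER_CUBIC)
    sat=cv2.resize(hsv[:,:,1],None,fx=s,fy=s)
    m=((g>185)&(sat<60)).astype(np.uint8);n,l=cv2.connectedComponents(m);out=[]
    for k in range(1,n):
        v,u=np.nonzero(l==k)
        if len(u)<200*s: continue
        P=ray(t,T,np.c_[(u+.5)/s-.5+x0,(v+.5)/s-.5+y0],zt)[:,:2]
        (cx,cy),(w,h),a=cv2.minAreaRect((P*1000).astype(np.float32))
        d=cv2.boxPoints(((cx,cy),(w,h),a));e=[d[1]-d[0],d[2]-d[1]];e=max(e,key=np.linalg.norm);yaw=np.arctan(e[1]/e[0])
        out.append((cx/1000,cy/1000,yaw,w,h));print("ctr %.4f %.4f mean %.4f %.4f yaw %.3f size %.0f %.0f"%(cx/1000,cy/1000,*P.mean(0),yaw,w,h))
    return out
E
python3 - <<'E'
from h import *
t=pickle.load(open("top1.pkl","rb"));print("old");tubes(t,t["pose"],(345,180,430,270))
t,T,o=snap("top");pickle.dump(t,open("top2.pkl","wb"));print("new",o["ee_pos"],o["eef_rot"]);tubes(t,T,(345,180,430,270))
E
```

```text
old
ctr 0.4896 -0.3775 mean 0.4895 -0.3773 yaw -0.175 size 40 81
ctr 0.4885 -0.2586 mean 0.4884 -0.2584 yaw -0.262 size 40 81
ctr 0.3754 -0.3745 mean 0.3751 -0.3746 yaw 0.172 size 81 40
ctr 0.3765 -0.2550 mean 0.3765 -0.2550 yaw 0.021 size 80 40
new [ 0.5498967  -0.14141829  0.20293178] [ 3.13865700e+00 -1.18950721e-03  8.38721696e-01]
ctr 0.4895 -0.3774 mean 0.4895 -0.3773 yaw -0.174 size 40 81
ctr 0.3754 -0.3744 mean 0.3751 -0.3746 yaw 0.172 size 80 40
```

Call:
apply_moves(deltas=[[80,-0.77,-1.46,0,0,0,-0.1375],[80,-0.77,-1.46,0,0,0,-0.1375],[80,-0.77,-1.46,0,0,0,-0.1375],[80,-0.77,-1.46,0,0,0,-0.1375],[80,-0.77,-1.46,0,0,0,-0.1375],[80,-0.77,-1.46,0,0,0,-0.1375],[80,-0.77,-1.46,0,0,0,-0.1375],[80,-0.77,-1.46,0,0,0,-0.1375],[80,0,0,0,0,0,0]], grip_force=40)

```text
time_s: 23.1
ee_pos: [0.4866, -0.2589, 0.1993]
eef_rot: [-3.141, 0.003, -0.266]
force: [-0.0, -0.2, 0.4]
grip_width: 0.0642
grip_force: 0.0
```

Run:
```python
from h import *
c,T,o=snap("wrist");t,Tt,_=snap("top");pickle.dump((c,T,o),open("d9.pkl","wb"));print(o["ee_pos"],o["eef_rot"])
print("top");tubes(t,Tt,(345,180,430,270))
M=R.from_euler("z",-.262).as_matrix()
p=np.ascontiguousarray(cv2.resize(c["img"],None,fx=1.2,fy=1.2,interpolation=cv2.INTER_CUBIC))
uv=proj(c,T,np.array([[.04,.02,.04],[.04,-.02,.04],[-.04,-.02,.04],[-.04,.02,.04]])@M.T+[.4885,-.2586,0])*1.2
cv2.polylines(p,[uv.round().astype(int)],True,(0,255,0),1)
q=np.zeros((600,800,3),np.uint8);q[:p.shape[0],:p.shape[1]]=p
a=cv2.resize(t["img"][150:230,200:330],None,fx=3.4,fy=1.7,interpolation=cv2.INTER_CUBIC);q[464:600,:442]=a[:136]
cv2.imwrite("pics/d9.png",q[:,:,::-1])
```

```text
[ 0.48659662 -0.25891636  0.19927133] [-3.14086683  0.00318058 -0.26614311]
top
```

View pics/d9.png

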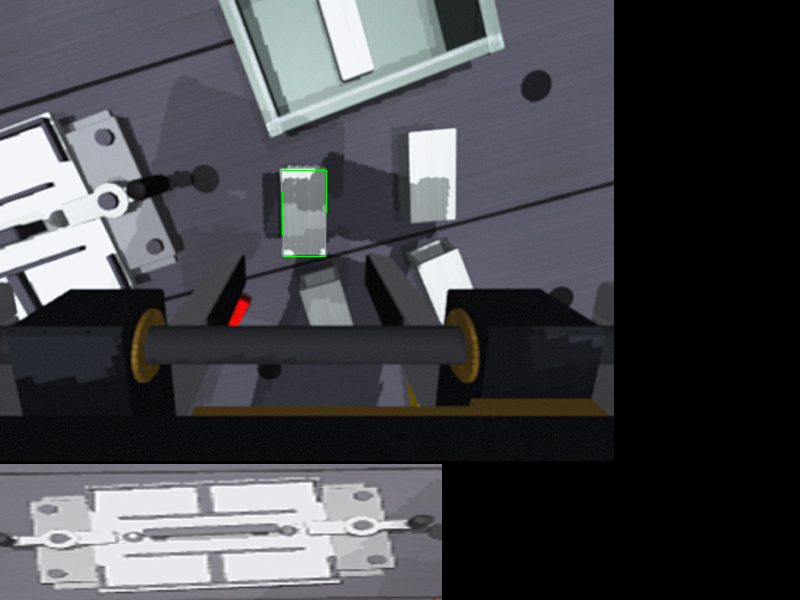

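The outline fits stub A, its top face at (282..326, 170..256). In the inset both levers point outward over their marks. From here I'll check numerically and not view more pictures. Grasping stub A.

Call:
apply_moves(deltas=[[80,0.2,0,-3.5,0,0,0],[80,0,0,-4,0,0,0],[80,0,0,-4,0,0,0],[80,0,0,-3,0,0,0],[80,0,0,-1.4,0,0,0],[80,0,0,0,0,0,0],[150,0,0,0,0,0,0],[180,0,0,0,0,0,0],[180,0,0,0,0,0,0],[180,0,0,0,0,0,0]], grip_force=45)

```text
time_s: 24.2
ee_pos: [0.4903, -0.2582, 0.0436]
eef_rot: [3.141, -0.002, -0.261]
force: [-0.3, 0.8, 5.7]
grip_width: 0.0397
grip_force: 45.0
```

Call:
apply_moves(deltas=[[180,0,0,0,0,0,0]])

```text
time_s: 24.3
ee_pos: [0.4903, -0.2582, 0.0435]
eef_rot: [3.141, -0.002, -0.261]
force: [-0.3, 0.8, 7.6]
grip_width: 0.0395
grip_force: 45.0
```

Call:
apply_moves(deltas=[[180,0,0,1,0,0,0],[180,0,0,3,0,0,0],[180,0,0,4.5,0,0,0],[180,0,0,4.5,0,0,0],[180,0.8,1.74,0,0,0,0.135],[180,0.78,1.74,0,0,0,0.135],[180,0.78,1.74,0,0,0,0.135],[180,0.78,1.74,0,0,0,0.135],[180,0.78,1.74,0,0,0,0.135],[180,0.78,1.74,0,0,0,0.135]])

```text
time_s: 25.3
ee_pos: [0.5369, -0.1528, 0.1729]
eef_rot: [-3.141, 0.0, 0.554]
force: [-0.5, 0.5, -2.6]
grip_width: 0.0398
grip_force: 45.0
```

Call:
apply_moves(deltas=[[180,0.78,1.74,0,0,0,0.135],[180,0.78,1.74,0,0,0,0.135],[180,0.78,1.74,0,0,0,0.135],[180,0.78,1.74,0,0,0,0.135],[180,0.78,1.74,0,0,0,0.135],[180,0.78,1.74,0,0,0,0.135],[180,0.78,1.74,0,0,0,0.135],[180,0.78,1.74,0,0,0,0.135],[180,0,0,0,0,0,0],[180,0,0,0,0,0,0]])

```text
time_s: 26.3
ee_pos: [0.599, -0.0144, 0.1726]
eef_rot: [-3.141, 0.0, 1.627]
force: [0.7, -0.3, -3.2]
grip_width: 0.0397
grip_force: 45.0
```

Call:
apply_moves(deltas=[[180,0.07,-0.05,-3,0,0,0],[180,0,0,-3,0,0,0],[180,0,0,-1.5,0,0,0],[180,0,0,-0.8,0,0,0],[180,0,0,-0.5,0,0,0],[180,0,0,-0.5,0,0,0],[180,0,0,-0.4,0,0,0],[180,0,0,0,0,0,0]])

```text
time_s: 27.1
ee_pos: [0.5999, -0.0148, 0.0754]
eef_rot: [3.142, 0.0, 1.629]
force: [-0.6, -0.8, -2.3]
grip_width: 0.0399
grip_force: 45.0
```

Call:
apply_moves(deltas=[[180,0,0,-0.3,0,0,0],[180,0,0,-0.2,0,0,0],[180,0,0,0,0,0,0]])

```text
time_s: 27.4
ee_pos: [0.6002, -0.0149, 0.0716]
eef_rot: [3.141, 0.0, 1.629]
force: [-4.3, 0.7, 7.2]
grip_width: 0.0397
grip_force: 45.0
```

Contact came at exactly the seated height, so stub A is down. I'll release and go to stub C.

Call:
apply_moves(deltas=[[140,0,0,0,0,0,0],[115,0,0,0,0,0,0],[115,0,0,0,0,0,0],[115,0,0,2,0,0,0],[115,0,0,4,0,0,0],[80,0,0,4,0,0,0],[80,-1.86,-2,2,0,0,-0.134],[80,-1.86,-2,0,0,0,-0.134],[80,-1.86,-2,0,0,0,-0.134],[80,-1.86,-2,0,0,0,-0.134]])

```text
time_s: 28.4
ee_pos: [0.5248, -0.0955, 0.1906]
eef_rot: [3.141, -0.0, 1.087]
force: [1.0, -0.3, 0.9]
grip_width: 0.0645
grip_force: 0.0
```

Call:
apply_moves(deltas=[[80,-1.86,-2,0,0,0,-0.134],[80,-1.86,-2,0,0,0,-0.134],[80,-1.86,-2,0,0,0,-0.134],[80,-1.86,-2,0,0,0,-0.134],[80,-1.86,-2,0,0,0,-0.134],[80,-1.86,-2,0,0,0,-0.134],[80,-1.86,-2,0,0,0,-0.134],[80,-1.86,-2,0,0,0,-0.134],[80,0,0,0,0,0,0],[80,0,0,0,0,0,0]])

```text
time_s: 29.4
ee_pos: [0.3767, -0.255, 0.1906]
eef_rot: [3.141, -0.0, 0.022]
force: [-0.2, 0.2, -0.9]
grip_width: 0.0646
grip_force: 0.0
```

Run:
```python
from h import *
c,T,o=snap("wrist");t,Tt,_=snap("top");s,Ts,_=snap("side");pickle.dump((c,T,o),open("d10.pkl","wb"));pickle.dump((t,s),open("t10.pkl","wb"));print(o["ee_pos"],o["eef_rot"])
print("top");tubes(t,Tt,(345,180,430,270))
print("nest");tubes(t,Tt,(205,150,320,235),.068)
print("wrist");tubes(c,T,(150,100,360,230))
```

```text
[ 0.37672998 -0.25498006  0.19055993] [ 3.14148849e+00 -3.63090373e-04  2.15062926e-02]
top
ctr 0.4917 -0.3778 mean 0.5002 -0.3771 yaw -0.175 size 40 77
nest
ctr 0.5364 0.0287 mean 0.5315 0.0308 yaw -1.514 size 165 316
ctr 0.4480 0.0100 mean 0.4479 0.0095 yaw -1.515 size 4 160
wrist
ctr 0.4582 -0.3554 mean 0.4585 -0.3556 yaw 0.022 size 10 9
ctr 0.4073 -0.2545 mean 0.4103 -0.2529 yaw -1.549 size 26 40
ctr 0.4072 -0.3571 mean 0.4080 -0.3567 yaw -1.400 size 14 16
```

Call:
apply_moves(deltas=[[80,0,0,-3.5,0,0,0],[80,0,0,-4,0,0,0],[80,0,0,-3.5,0,0,0],[80,0,0,-2.5,0,0,0],[80,0,0,-1.4,0,0,0],[80,0,0,0,0,0,0],[150,0,0,0,0,0,0],[180,0,0,0,0,0,0],[180,0,0,0,0,0,0],[180,0,0,0,0,0,0]])

```text
time_s: 30.55
ee_pos: [0.3771, -0.2551, 0.0422]
eef_rot: [3.141, -0.001, 0.021]
force: [-1.0, 0.6, 5.0]
grip_width: 0.0395
grip_force: 45.0
```

Call:
apply_moves(deltas=[[180,0,0,0,0,0,0]])

```text
time_s: 30.65
ee_pos: [0.3771, -0.2551, 0.0422]
eef_rot: [3.141, -0.001, 0.021]
force: [-0.5, 2.7, 6.5]
grip_width: 0.0395
grip_force: 45.0
```

Call:
apply_moves(deltas=[[180,0,0,1,0,0,0],[180,0,0,3,0,0,0],[180,0,0,4.5,0,0,0],[180,0,0,4.5,0,0,0],[180,1.81,2.83,0,0,0,0.134],[180,1.81,2.83,0,0,0,0.134],[180,1.81,2.83,0,0,0,0.134],[180,1.81,2.83,0,0,0,0.134],[180,1.81,2.83,0,0,0,0.134],[180,1.81,2.83,0,0,0,0.134]])

```text
time_s: 31.65
ee_pos: [0.4856, -0.0837, 0.172]
eef_rot: [-3.141, 0.0, 0.83]
force: [0.6, 0.3, -2.6]
grip_width: 0.0399
grip_force: 45.0
```

Call:
apply_moves(deltas=[[180,1.81,2.83,0,0,0,0.134],[180,1.81,2.83,0,0,0,0.134],[180,1.81,2.83,0,0,0,0.134],[180,1.81,2.83,0,0,0,0.134],[180,1.81,2.83,0,0,0,0.134],[180,1.81,2.83,0,0,0,0.134],[180,0,0,0,0,0,0],[180,0,0,0,0,0,0]])

```text
time_s: 32.45
ee_pos: [0.5936, 0.085, 0.1713]
eef_rot: [-3.141, 0.0, 1.629]
force: [-0.7, -0.9, -2.8]
grip_width: 0.0396
grip_force: 45.0
```

Call:
apply_moves(deltas=[[180,0.04,-0.1,-3,0,0,0],[180,0,0,-3,0,0,0],[180,0,0,-1.5,0,0,0],[180,0,0,-0.8,0,0,0],[180,0,0,-0.5,0,0,0],[180,0,0,-0.5,0,0,0],[180,0,0,-0.4,0,0,0],[180,0,0,0,0,0,0]])

```text
time_s: 33.25
ee_pos: [0.5943, 0.0838, 0.0744]
eef_rot: [3.142, 0.0, 1.629]
force: [0.1, -1.1, -3.2]
grip_width: 0.04
grip_force: 45.0
```

Call:
apply_moves(deltas=[[180,0,0,-0.3,0,0,0],[180,0,0,-0.2,0,0,0],[180,0,0,0,0,0,0]])

```text
time_s: 33.55
ee_pos: [0.5945, 0.0838, 0.0702]
eef_rot: [3.141, 0.0, 1.629]
force: [-3.3, -1.3, 4.3]
grip_width: 0.0397
grip_force: 45.0
```

Call:
apply_moves(deltas=[[140,0,0,0,0,0,0],[115,0,0,0,0,0,0],[115,0,0,0,0,0,0],[115,0,0,2,0,0,0],[115,0,0,4,0,0,0],[80,0,0,4,0,0,0],[80,-0.81,-3.55,2,0,0,-0.1388],[80,-0.81,-3.55,0,0,0,-0.1388],[80,-0.81,-3.55,0,0,0,-0.1388],[80,-0.81,-3.55,0,0,0,-0.1388]])

```text
time_s: 34.55
ee_pos: [0.5615, -0.0595, 0.1897]
eef_rot: [3.141, -0.0, 1.068]
force: [-0.7, -0.3, -0.7]
grip_width: 0.0643
grip_force: 0.0
```

Call:
apply_moves(deltas=[[80,-0.81,-3.55,0,0,0,-0.1388],[80,-0.81,-3.55,0,0,0,-0.1388],[80,-0.81,-3.55,0,0,0,-0.1388],[80,-0.81,-3.55,0,0,0,-0.1388],[80,-0.81,-3.55,0,0,0,-0.1388],[80,-0.81,-3.55,0,0,0,-0.1388],[80,-0.81,-3.55,0,0,0,-0.1388],[80,-0.81,-3.55,0,0,0,-0.1388],[80,-0.81,-3.55,0,0,0,-0.1388],[80,0,0,0,0,0,0]])

```text
time_s: 35.55
ee_pos: [0.4875, -0.3812, 0.1891]
eef_rot: [3.141, 0.0, -0.184]
force: [0.2, 0.5, -1.1]
grip_width: 0.0645
grip_force: 0.0
```

Run:
```python
from h import *
c,T,o=snap("wrist");t,Tt,_=snap("top");pickle.dump((c,T,o,t,Tt),open("d11.pkl","wb"));print(o["ee_pos"],o["eef_rot"])
print("top");tubes(t,Tt,(345,180,430,270))
M=R.from_euler("z",o["eef_rot"][2]).as_matrix()
print("exp",proj(c,T,np.array([[.04,.02,.04],[.04,-.02,.04],[-.04,-.02,.04],[-.04,.02,.04]])@R.from_euler("z",-.175).as_matrix().T+[.4896,-.3775,0]).round(1).tolist())
print("wrist");tubes(c,T,(150,100,360,230))
```

```text
[ 0.48754816 -0.3812445   0.18905376] [ 3.14113324e+00  1.86754261e-04 -1.84011682e-01]
top
exp [[229.9, 143.2], [268.8, 142.9], [268.6, 216.8], [231.9, 217.1]]
wrist
ctr 0.5812 -0.3297 mean 0.5773 -0.3192 yaw -1.497 size 21 83
ctr 0.5246 -0.3822 mean 0.5254 -0.3816 yaw 1.387 size 39 18
ctr 0.4855 -0.3755 mean 0.4874 -0.3744 yaw 1.182 size 41 31
ctr 0.4548 -0.3741 mean 0.4540 -0.3735 yaw 1.430 size 33 9
```

Call:
apply_moves(deltas=[[80,0.2,0.4,-3.5,0,0,0.009],[80,0,0,-4,0,0,0],[80,0,0,-3.5,0,0,0],[80,0,0,-2.5,0,0,0],[80,0,0,-1.3,0,0,0],[80,0,0,0,0,0,0],[150,0,0,0,0,0,0],[180,0,0,0,0,0,0],[180,0,0,0,0,0,0],[180,0,0,0,0,0,0]])

```text
time_s: 36.65
ee_pos: [0.4915, -0.3743, 0.0427]
eef_rot: [3.14, -0.002, -0.167]
force: [-0.4, -1.2, 6.4]
grip_width: 0.0397
grip_force: 45.0
```

Call:
apply_moves(deltas=[[180,0,0,0,0,0,0]])

```text
time_s: 36.75
ee_pos: [0.4915, -0.3743, 0.0427]
eef_rot: [3.14, -0.002, -0.167]
force: [-0.4, -0.8, 6.8]
grip_width: 0.0396
grip_force: 45.0
```

Call:
apply_moves(deltas=[[180,0,0,1,0,0,0],[180,0,0,3,0,0,0],[180,0,0,4.5,0,0,0],[180,0,0,4.5,0,0,0],[180,-0.06,2.71,0,0,0,0.138],[180,-0.06,2.71,0,0,0,0.138],[180,-0.06,2.71,0,0,0,0.138],[180,-0.06,2.71,0,0,0,0.138],[180,-0.06,2.71,0,0,0,0.138],[180,-0.06,2.71,0,0,0,0.138]])

```text
time_s: 37.75
ee_pos: [0.487, -0.2099, 0.1718]
eef_rot: [-3.141, 0.0, 0.667]
force: [-0.9, -0.4, -2.4]
grip_width: 0.0397
grip_force: 45.0
```

Call:
apply_moves(deltas=[[180,-0.06,2.71,0,0,0,0.138],[180,-0.06,2.71,0,0,0,0.138],[180,-0.06,2.71,0,0,0,0.138],[180,-0.06,2.71,0,0,0,0.138],[180,-0.06,2.71,0,0,0,0.138],[180,-0.06,2.71,0,0,0,0.138],[180,-0.06,2.71,0,0,0,0.138],[180,0,0,0,0,0,0],[180,0,0,0,0,0,0]])

```text
time_s: 38.65
ee_pos: [0.4831, -0.0212, 0.1718]
eef_rot: [-3.142, 0.0, 1.627]
force: [0.5, -0.4, -2.6]
grip_width: 0.0397
grip_force: 45.0
```

Call:
apply_moves(deltas=[[180,0.08,-0.08,-3,0,0,0.002],[180,0,0,-3,0,0,0],[180,0,0,-1.5,0,0,0],[180,0,0,-0.8,0,0,0],[180,0,0,-0.5,0,0,0],[180,0,0,-0.5,0,0,0],[180,0,0,-0.4,0,0,0],[180,0,0,0,0,0,0]])

```text
time_s: 39.45
ee_pos: [0.484, -0.0223, 0.0744]
eef_rot: [-3.142, -0.0, 1.629]
force: [0.1, -0.4, -2.7]
grip_width: 0.0398
grip_force: 45.0
```

Call:
apply_moves(deltas=[[180,0,0,-0.3,0,0,0],[180,0,0,-0.2,0,0,0],[180,0,0,0,0,0,0]])

```text
time_s: 39.75
ee_pos: [0.4843, -0.0223, 0.0706]
eef_rot: [3.141, 0.0, 1.629]
force: [-6.8, -0.4, 14.8]
grip_width: 0.0396
grip_force: 45.0
```

Call:
apply_moves(deltas=[[140,0,0,0,0,0,0],[115,0,0,0,0,0,0],[115,0,0,0,0,0,0],[115,0,0,2,0,0,0],[115,0,0,4,0,0,0],[80,0,0,4,0,0,0],[80,0,0,2,0,0,0]])

```text
time_s: 40.45
ee_pos: [0.4848, -0.0223, 0.1926]
eef_rot: [3.138, 0.001, 1.629]
force: [-0.2, 0.1, -0.3]
grip_width: 0.0628
grip_force: 0.0
```

Run:
```python
from h import *
t,Tt,o=snap("top");print(o["ee_pos"],o["eef_rot"])
tubes(t,Tt,(345,180,430,270))
```

```text
[ 0.48477784 -0.02231073  0.19264297] [3.13786232e+00 6.30491724e-04 1.62939823e+00]
ctr 0.3883 -0.4011 mean 0.3880 -0.4010 yaw 0.178 size 80 40
```

Stub D has been knocked to (0.388, −0.401), so I'll retarget it.

Call:
apply_moves(deltas=[[80,-0.88,-3.44,0,0,0,-0.132],[80,-0.88,-3.44,0,0,0,-0.132],[80,-0.88,-3.44,0,0,0,-0.132],[80,-0.88,-3.44,0,0,0,-0.132],[80,-0.88,-3.44,0,0,0,-0.132],[80,-0.88,-3.44,0,0,0,-0.132],[80,-0.88,-3.44,0,0,0,-0.132],[80,-0.88,-3.44,0,0,0,-0.132],[80,-0.88,-3.44,0,0,0,-0.132],[80,-0.88,-3.44,0,0,0,-0.132]])

```text
time_s: 41.5
ee_pos: [0.3954, -0.3675, 0.1887]
eef_rot: [-3.141, 0.0, 0.304]
force: [0.6, -0.0, 0.3]
grip_width: 0.0643
grip_force: 0.0
```

Call:
apply_moves(deltas=[[80,-0.87,-3.45,0,0,0,-0.131],[80,0,0,0,0,0,0],[80,0,0,0,0,0,0],[80,0,0,0,0,0,0]])

```text
time_s: 41.9
ee_pos: [0.3875, -0.4, 0.1891]
eef_rot: [-3.141, 0.0, 0.18]
force: [-0.4, -0.8, 0.5]
grip_width: 0.0647
grip_force: 0.0
```

Run:
```python
from h import *
c,T,o=snap("wrist");t,Tt,_=snap("top");pickle.dump((c,T,o,t,Tt),open("d12.pkl","wb"));print(o["ee_pos"],o["eef_rot"])
print("wrist");tubes(c,T,(150,100,360,230))
```

```text
[ 0.38753339 -0.39996377  0.1890518 ] [-3.14096145e+00  2.27963834e-04  1.80295792e-01]
wrist
ctr 0.3914 -0.4012 mean 0.3923 -0.4004 yaw 0.180 size 82 41
```

Call:
apply_moves(deltas=[[80,0.1,-0.1,-3.5,0,0,0],[80,0,0,-4,0,0,0],[80,0,0,-3.5,0,0,0],[80,0,0,-2.5,0,0,0],[80,0,0,-1.3,0,0,0],[80,0,0,0,0,0,0],[150,0,0,0,0,0,0],[180,0,0,0,0,0,0],[180,0,0,0,0,0,0],[180,0,0,0,0,0,0]])

```text
time_s: 43.0
ee_pos: [0.3886, -0.4021, 0.0424]
eef_rot: [3.14, -0.001, 0.178]
force: [-1.8, 2.2, 6.1]
grip_width: 0.0398
grip_force: 45.0
```

Call:
apply_moves(deltas=[[180,0,0,0,0,0,0]])

```text
time_s: 43.1
ee_pos: [0.3886, -0.4021, 0.0424]
eef_rot: [3.14, -0.001, 0.178]
force: [-0.5, 1.7, 7.4]
grip_width: 0.0396
grip_force: 45.0
```

Call:
apply_moves(deltas=[[180,0,0,1,0,0,0],[180,0,0,3,0,0,0],[180,0,0,4.5,0,0,0],[180,0,0,4.5,0,0,0],[180,0.64,3.42,0,0,0,0.1036],[180,0.64,3.42,0,0,0,0.1036],[180,0.64,3.42,0,0,0,0.1036],[180,0.64,3.42,0,0,0,0.1036],[180,0.64,3.42,0,0,0,0.1036],[180,0.64,3.42,0,0,0,0.1036]])

```text
time_s: 44.1
ee_pos: [0.4266, -0.1951, 0.172]
eef_rot: [3.141, -0.0, 0.804]
force: [-0.0, 0.1, -2.7]
grip_width: 0.0394
grip_force: 45.0
```

Call:
apply_moves(deltas=[[180,0.64,3.42,0,0,0,0.1036],[180,0.64,3.42,0,0,0,0.1036],[180,0.64,3.42,0,0,0,0.1036],[180,0.64,3.42,0,0,0,0.1036],[180,0.64,3.42,0,0,0,0.1036],[180,0.64,3.42,0,0,0,0.1036],[180,0.64,3.42,0,0,0,0.1036],[180,0.64,3.4,0,0,0,0.1036],[180,0,0,0,0,0,0],[180,0,0,0,0,0,0]])

```text
time_s: 45.1
ee_pos: [0.4777, 0.0772, 0.1717]
eef_rot: [-3.141, 0.0, 1.629]
force: [-0.2, 0.0, -2.6]
grip_width: 0.0394
grip_force: 45.0
```

Call:
apply_moves(deltas=[[180,0.04,-0.05,-3,0,0,0],[180,0,0,-3,0,0,0],[180,0,0,-1.5,0,0,0],[180,0,0,-0.8,0,0,0],[180,0,0,-0.5,0,0,0],[180,0,0,-0.5,0,0,0],[180,0,0,-0.4,0,0,0],[180,0,0,0,0,0,0]])

```text
time_s: 45.9
ee_pos: [0.4783, 0.0763, 0.0744]
eef_rot: [-3.142, 0.0, 1.629]
force: [0.3, 0.1, -2.1]
grip_width: 0.0398
grip_force: 45.0
```

Call:
apply_moves(deltas=[[180,0,0,-0.3,0,0,0],[180,0,0,-0.2,0,0,0],[180,0,0,0,0,0,0]])

```text
time_s: 46.2
ee_pos: [0.4785, 0.0764, 0.0704]
eef_rot: [3.141, 0.0, 1.629]
force: [-4.5, -0.5, 9.9]
grip_width: 0.0396
grip_force: 45.0
```

Call:
apply_moves(deltas=[[140,0,0,0,0,0,0],[115,0,0,0,0,0,0],[115,0,0,0,0,0,0],[115,0,0,2,0,0,0],[115,0,0,4,0,0,0],[80,0,0,4.5,0,0,0],[80,-1,-4,0.5,0,0,-0.1],[80,-1,-4,0,0,0,-0.1],[80,-1,-4,0,0,0,-0.1],[80,-1,-4,0,0,0,-0.1]])

```text
time_s: 47.2
ee_pos: [0.4378, -0.085, 0.1796]
eef_rot: [3.141, -0.0, 1.225]
force: [0.7, 0.1, -1.1]
grip_width: 0.0646
grip_force: 0.0
```

Call:
apply_moves(deltas=[[80,-1,-4,0,0,0,-0.1],[80,-1,-4,0,0,0,-0.1],[80,-1,-4,0,0,0,-0.1],[80,-1,-4,0,0,0,-0.1],[80,-1,-4,0,0,0,-0.1],[80,-1,-4,0,0,0,-0.1],[80,0,0,0,0,0,0],[80,0,0,0,0,0,0]])

```text
time_s: 48.0
ee_pos: [0.378, -0.3239, 0.1791]
eef_rot: [-3.141, -0.0, 0.628]
force: [0.5, -0.2, -0.4]
grip_width: 0.0647
grip_force: 0.0
```

Run:
```python
from h import *
t,Tt,o=snap("top");s,Ts,_=snap("side");t0,s0=pickle.load(open("t10.pkl","rb"));print(o["time_s"],o["ee_pos"])
pickle.dump((t,s),open("tfin.pkl","wb"))
M=R.from_euler("z",.058).as_matrix()
box=np.array([[x,y,z] for x in(-.02,.02) for y in(-.04,.04) for z in(-.02,.02)])
for nm,a,b,TT in(("top",t,t0,Tt),("side",s,s0,Ts)):
    d=(np.abs(a["img"].astype(int)-b["img"]).sum(2)>30).astype(np.uint8)
    for k,n in enumerate([(-.058,.05),(-.058,-.05),(.058,.05),(.058,-.05)],1):
        uv=proj(a,TT,(box+[*n,.048])@M.T+[.539,.03,0])
        h=cv2.convexHull(uv.astype(np.float32));m=np.zeros(d.shape,np.uint8);cv2.fillConvexPoly(m,h.round().astype(np.int32),1)
        dm=cv2.dilate(m,np.ones((7,7),np.uint8))
        v,u=np.nonzero(d&dm);print(nm,"nest%d"%k,"pred box",uv.min(0).round(1),uv.max(0).round(1),"diff in %.2f ring %.2f"%(d[m>0].mean(),d[(dm-m)>0].mean()),(u.min(),v.min(),u.max(),v.max()) if len(u) else None)
print("left on table:");tubes(t,Tt,(345,180,430,250))
```

```text
48.0 [ 0.37800985 -0.32388759  0.17912255]
top nest1 pred box [230. 202.] [260.4 220.2] diff in 0.21 ring 0.11 (np.int64(230), np.int64(202), np.int64(261), np.int64(221))
top nest2 pred box [266.2 198.9] [297.  217.2] diff in 0.22 ring 0.06 (np.int64(265), np.int64(199), np.int64(297), np.int64(218))
top nest3 pred box [227.1 160.8] [257.  179.9] diff in 0.39 ring 0.07 (np.int64(226), np.int64(160), np.int64(258), np.int64(180))
top nest4 pred box [262.7 157.8] [292.8 177. ] diff in 0.00 ring 0.00 None
side nest1 pred box [252.3 194.3] [276.1 224. ] diff in 0.76 ring 0.27 (np.int64(252), np.int64(191), np.int64(279), np.int64(224))
side nest2 pred box [265.8 177.5] [287.7 204.7] diff in 0.80 ring 0.43 (np.int64(263), np.int64(176), np.int64(291), np.int64(208))
side nest3 pred box [215.2 186.4] [240.3 214.8] diff in 0.90 ring 0.17 (np.int64(214), np.int64(186), np.int64(241), np.int64(217))
side nest4 pred box [230.6 170.6] [253.4 196.6] diff in 0.16 ring 0.21 (np.int64(228), np.int64(186), np.int64(241), np.int64(200))
left on table:
```

The change boxes match the predicted seated stubs within a pixel in nests 1–3. Nest 4 hasn't changed since its stub touched down at full depth, and no stubs remain on the table.

```bash
python3 -c "
from station import ctrl;print(ctrl.hand_in())"
```

```text
the job is handed in; nothing more can be done
None
```

The job is handed in at about 48 s of robot time, done in the order asked: offcut in the bin, plate flush on both pins, both collars locked and all four stubs down in their own nests, with the hammer, spanner and sleeve left alone; no verdict came back.

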